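# Snug the four wing screws of a filter holder cover, crosswise in two rounds

## Task

Tighten down the cover of the filter holder with its four wing screws so that it seats evenly on its gasket: work crosswise, each screw followed by the one diagonally opposite, and in two rounds - first turn all four about half-way, then all four until just snug. Keep the cover close to level all the way, do not overtighten any screw, and leave the things lying about alone.

Things in the scene. Friction and masses are not known exactly. Their poses are not given: they have to be found in the camera images.
- housing: Square aluminium body of a membrane filter holder, 132x132 mm, 50 mm high, on a dark foot plate 156x136x10 mm fixed to the bench, a hose barb on its left and right. Origin: centre of its underside on the bench; z up, x away from the robot at yaw 0 (within 0.4 rad). On top lies a black flat gasket about 3 mm thick, level; its true height (1.5 mm either way) must be felt.
- cover: Flat square aluminium cover plate (flange), 132x132x10 mm, 0.45 kg, loose on the four screw shanks with about 1 mm of play. Origin: centre of its underside, z up. At the start four spring plungers (1.5 N/mm each) carry it level, underside 57.5 mm above the bench, about 4.5 mm clear of the gasket. Each screw draws down its own corner and holds it down.
- head_nl: Head of the near left (robot side, +y side of the holder) wing screw, at (-45, +45) mm in the housing's x, y. Origin: on the screw axis under its round collar (26 mm across, 5 mm high, sprung), 68.5 mm above the bench at screw angle 0. On it stands an upright flat wing, 43 mm long along the head's x, 9 mm thick along its y, from 8 to 38 mm above the origin; grip it across the 9 mm from above. The head turns and sinks with the screw.
- head_fl: Head of the far left wing screw, at (+45, +45) mm in the housing's x, y. Origin: on the screw axis under its round collar (26 mm across, 5 mm high, sprung), 68.5 mm above the bench at screw angle 0. On it stands an upright flat wing, 43 mm long along the head's x, 9 mm thick along its y, from 8 to 38 mm above the origin; grip it across the 9 mm from above. The head turns and sinks with the screw.
- head_nr: Head of the near right wing screw, at (-45, -45) mm in the housing's x, y. Origin: on the screw axis under its round collar (26 mm across, 5 mm high, sprung), 68.5 mm above the bench at screw angle 0. On it stands an upright flat wing, 43 mm long along the head's x, 9 mm thick along its y, from 8 to 38 mm above the origin; grip it across the 9 mm from above. The head turns and sinks with the screw.
- head_fr: Head of the far right wing screw, at (+45, -45) mm in the housing's x, y. Origin: on the screw axis under its round collar (26 mm across, 5 mm high, sprung), 68.5 mm above the bench at screw angle 0. On it stands an upright flat wing, 43 mm long along the head's x, 9 mm thick along its y, from 8 to 38 mm above the origin; grip it across the 9 mm from above. The head turns and sinks with the screw.
- screw_nl (a joint): Turn of the near left (robot side, +y side of the holder) wing screw, rad. 0 = loosest, grows clockwise seen from above, which tightens; starts between 0 and 0.22. Head yaw = housing yaw minus this angle. Steep quick-action thread: the head sinks 4 mm per rad. It stays where it is left. All four screws are alike.
- screw_fl (a joint): Turn of the far left wing screw, rad. Works as the near left one. The collar meets the cover at 0.25; about 0.75 is half-way; the corner reaches the gasket at an angle between 1.0 and 1.75, much the same for all four screws, and the screw is snug 0.15 to 0.35 rad after that.
- screw_nr (a joint): Turn of the near right wing screw, rad. Works as the near left one. Thread friction is 0.1 N m. At the end of each small turn the holding wrist feels less than 0.1 N m until the corner is on the gasket; then the moment climbs steeply, to 0.2 to 0.3 N m when snug. Snug means 20 to 35 N on the cover once all four are done; 60 N on any is too tight.
- screw_fr (a joint): Turn of the far right wing screw, rad. Works as the near left one.
- petri: Petri dish, 90 mm across, 12 mm high, lying on the bench on the far right side of the holder; not to be disturbed. Origin under its centre.
- tweezers: Steel tweezers, 130x15x7 mm, lying on the bench in front of the holder; not to be disturbed. Origin under their middle.
- label_tape: Roll of label tape, 77 mm across, 19 mm high, lying on the bench behind the holder; not to be disturbed. Origin under its centre.
There are look-alikes about, which are no part of the job. What is shaped like the housing but yellow is not meant.

How it is judged:
On the way, in this order (a step that is already met when the one before it is completed fails the run):
1. first round: two diagonally opposite screws stand about half-way (0.5 to 1.0 rad) while the other two are still loose (below 0.35 rad) (((value of joint screw_nl between 0.5 and 1 rad and value of joint screw_fr between 0.5 and 1 rad and value of joint each of screw_nr, screw_fl below 0.35 rad) or (value of joint screw_nr between 0.5 and 1 rad and value of joint screw_fl between 0.5 and 1 rad and value of joint each of screw_nl, screw_fr below 0.35 rad))), for 0.1 s.
2. first round done: all four screws stand about half-way (0.5 to 1.0 rad) (value of joint screw_nl between 0.5 and 1 rad and value of joint screw_fl between 0.5 and 1 rad and value of joint screw_nr between 0.5 and 1 rad and value of joint screw_fr between 0.5 and 1 rad), for 0.1 s.
3. second round: two diagonally opposite screws are snug (each presses the cover with more than 15 N) while the other two still stand half-way (below 1.0 rad) (((contact force between each of head_nl, head_fr and cover above 15 N and value of joint each of screw_nr, screw_fl below 1 rad) or (contact force between each of head_nr, head_fl and cover above 15 N and value of joint each of screw_nl, screw_fr below 1 rad))), for 0.1 s.
At the end, for the whole second after the job is handed in: all four wing screws are released and snug: each presses the cover with 15 to 40 N and has been turned past 0.95 rad, and the cover rests on its gasket, level within 0.010 rad and still (contact force between head_nl and cover between 15 and 40 N and contact force between head_fl and cover between 15 and 40 N and contact force between head_nr and cover between 15 and 40 N and contact force between head_fr and cover between 15 and 40 N and value of joint each of screw_nl, screw_fl, screw_nr, screw_fr above 0.95 rad and angle between cover's own z axis and vertical below 0.01 rad and linear speed of cover below 0.01 m/s); the robot touches nothing.
It fails at once if a screw was overtightened: it pressed the cover with more than 60 N (contact force between any of head_nl, head_fl, head_nr, head_fr and cover above 60 N).
It fails at once if the cover was drawn down crooked: it tilted by more than 0.034 rad (about 4.3 mm from corner to opposite corner) (angle between cover's own z axis and vertical above 0.034 rad).
It fails at once if the petri dish, tweezers or label tape was moved by more than 20 mm (distance of any of petri, tweezers, label_tape from where it was at the start of the episode above 0.02 m).
It also fails if it takes over 72 s, if anything falls off the work surface, if the arm or the gripper's body presses on something with over 40 N, if the wrist force passes 120 N, or if a joint passes its speed limit or range.

## Robot

A 7-joint arm with a two-finger parallel gripper is mounted at the origin on a cart in front of the work surface, level with it; the furniture and walls round the work are solid. World frame = base frame: x ahead of the robot, y to its left, z up, the work surface at z = 0. Lengths are in m, angles in rad, forces in N, time in s.
With the tool pointing down it reaches from about 0.35 to 0.9 m from the base axis. Payload 8.1 kg.
Tool frame: the origin (TCP) lies on the centre line of the jaws, within the pads' length; the fingertips stand arm.tips_ahead ahead of it and the grasp point (between the pads) lies 8 mm behind it (arm.tips_ahead is the distance from the TCP to the fingertips, in m); z points along the fingers, y is the direction in which the jaws open and shut (so a half turn about z gives the same grasp; the last joint's range is limited). The gripper opens to 92 mm and grips with 3 to 60 N. Pads are 19 mm wide; open, the fingers measure 130 mm over their backs; the gripper's body (75 mm by 190 mm) begins 47 mm behind the grasp point.
Start: joints at [-1.25, 0.434, 0.025, 1.573, -0.012, 1.134, -0.075], TCP at [0.257, 0.57, 0.238] pointing down, gripper open.
Joint ranges: [-2.62, 2.62], [-0.44, 2.09], [-1.27, 1.32], [0.08, 2.57], [-1.32, 4.46], [0.12, 2], [-2.74, 2.74]. Speed limits (rad/s): [2.22, 2.22, 3.01, 3.01, 3.14, 3.14, 3.14].

## Interface

Orientations are given as a rotation vector (axis times angle).
In Python, from cell import arm gives the robot as it stands. The module is installed in compiled form; this text tells all that it offers.
- The arm moves only by the tool jog_arm, never from a script. Its argument "moves" is a list of rows, each an object with "twist": the turn, a rotation vector about the tool's x, y, z in units of 10 degrees (1.0 is 10 degrees), a list of three; "xyz": the shift along the tool's x, y, z in units of 60 mm (1.0 is 60 mm), a list of three; "grip": the closure, from -1 (fully open) to 1 (shut). A call has 1 to 5 rows; each row is the pose to reach, as a shift and turn from the pose commanded when the call began, along the tool's axes at that moment; what a row does not reach only later rows make up. A row lasts 1/8 s, in which the tool goes at most 62.5 mm and 10.7 degrees, less where a joint would pass 70% of its speed; a pose out of reach is approached as far as the arm can. A call with a gripper value outside its range is refused whole. The fingers move at their own pace and stop on an object; "force" is the grip in N (left out, the last holds). Time passes only in rows, so rows that repeat a pose let the fingers close. It gives the time, the measured TCP pose, the force and the opening at its end, in the units of the state.
- arm.observe(): the state, without advancing time (a new reading comes with each control period).
- arm.get_image(name): name is "scene" or "top" or "wrist"; returns the picture (420x560x3 uint8, blue, green, red); there is no depth.
- arm.camera_params(name): a dict with "mtx" (3x3 intrinsics, pixels), "k1" (the pictures are not rectified: a ray, as slopes to the right and down, at radius r is drawn at 1 + k1 r^2 times it, then the intrinsics apply), "T" (4x4, takes a point from camera to world coordinates); the wrist camera has in their place "T_tool_cam" (4x4, takes a point from camera to tool coordinates, whose origin is the TCP and whose axes are the flange's). Camera axes: x right, y down, z forward; pixel columns grow to the right and rows downward; lengths in m; the calibration is good to about 2 mm. A picture is of the moment at which its call begins: read the wrist's pose just before it. camera_params takes no time and is no camera call.
- arm.sign_off(): hands the job in, once; it reports no verdict.
The state is a dict: "clock": time; "joints": joint angles; "dq": joint speeds; "joint_efforts": joint torques, N m; "position": TCP position; "ee_rot": TCP orientation; "force": force on the tool from outside, world axes, zero at the start; "ft_torque": the same for the moment, N m; "width": opening from 0.0 (shut) to 1.0 (fully open).
Only numpy, scipy, OpenCV 4.12 (cv2) and the standard library are available. Lean on these libraries where they do the work, as an engineer would, in place of code of your own. Each camera call takes 0.05 s, during which the arm holds its last target. There are 200 camera calls.

## Working session

There is one attempt and no reset: what is moved stays moved. The work goes in short steps, Python scripts to look and compute and a tool call to move; the robot and the scene stay as the last step left them, time stands still between calls to the robot, and variables do not carry over. Pictures are saved under pics/ and viewed, about 8 in all and at most 12, crops included, and the job is handed in when it is done.

Besides the shell and the picture viewer there is one more tool, called as a command line: name --argument value ..., lists and objects as JSON in quotes. jog_arm: Moves the arm, as the interface text tells. Its arguments: {"type":"object","properties":{"moves":{"type":"array","items":{"type":"object","properties":{"twist":{"type":"array","items":{"type":"number"}},"xyz":{"type":"array","items":{"type":"number"}},"grip":{"type":"number"}}}},"force":{"type":"number"}},"required":["moves"]}

```bash
mkdir -p pics; python3 - <<'E'
from cell import arm
import cv2
s=arm.observe();print(s, arm.tips_ahead)
for n in("scene","top"):
    cv2.imwrite(f"pics/{n}0.png",arm.get_image(n));print(n,arm.camera_params(n))
print(arm.camera_params("wrist"))
E
```

```text
{'clock': 0.0, 'joints': array([-1.24954554,  0.43524548,  0.02493663,  1.57410254, -0.01160565,
        1.13395673, -0.07510819]), 'dq': array([ 0.00121624, -0.0013711 , -0.0002594 ,  0.00064353, -0.00077915,
        0.00139828,  0.00030588]), 'joint_efforts': array([ 4.96599550e-04, -6.67841864e+01,  9.85042490e-01, -3.14464688e+01,
       -6.06457167e-02,  4.31658898e-02,  1.50817968e-04]), 'position': array([0.25687561, 0.56923883, 0.23692843]), 'ee_rot': array([-6.60839598e-01, -3.07108747e+00,  2.43985150e-03]), 'force': array([ 0.77652961,  0.88247985, -0.08730837]), 'ft_torque': array([-0.04596421,  0.00365485, -0.00039683]), 'width': 0.9994710471898807} 0.011
scene {'mtx': array([[417.35267797,   0.        , 277.09010168],
       [  0.        , 417.35267797, 213.97121288],
       [  0.        ,   0.        ,   1.        ]]), 'k1': -0.1102310387854922, 'T': array([[ 0.83543141, -0.31495734,  0.45039564,  0.15544063],
       [-0.54907109, -0.44254125,  0.70899801, -0.26784889],
       [-0.02398548, -0.83961843, -0.54264683,  0.52372839],
       [ 0.        ,  0.        ,  0.  
[... 315 characters left out ...]
2, -0.01521949,  0.36830368],
       [ 0.01406919, -0.0387803 , -0.99914871,  1.16655291],
       [ 0.        ,  0.        ,  0.        ,  1.        ]])}
{'mtx': array([[337.33847231,   0.        , 285.50183951],
       [  0.        , 337.33847231, 211.9537092 ],
       [  0.        ,   0.        ,   1.        ]]), 'k1': -0.06374691115430661, 'T_tool_cam': array([[-7.31670038e-04, -9.62618060e-01, -2.70861468e-01,
         7.23867068e-02],
       [ 9.99999277e-01, -4.45890832e-04, -1.11661117e-03,
        -6.97121777e-04],
       [ 9.54095435e-04, -2.70862089e-01,  9.62617691e-01,
        -1.48291486e-01],
       [ 0.00000000e+00,  0.00000000e+00,  0.00000000e+00,
         1.00000000e+00]])}
```

View pics/scene0.png

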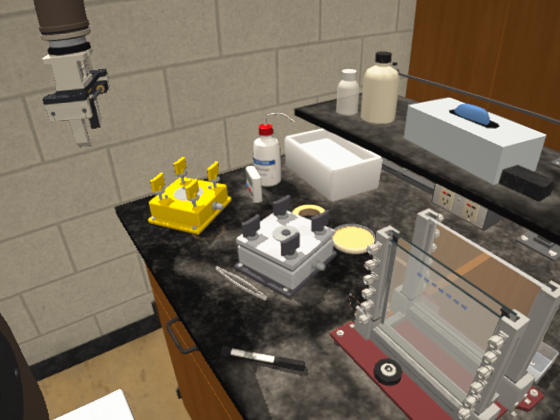

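View pics/top0.png

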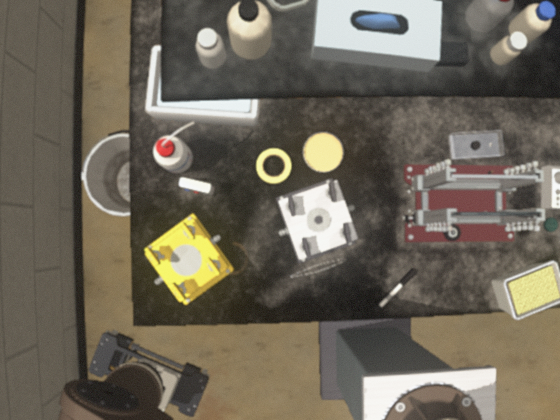

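The top view shows the grey holder centred near (318,219), with the tape at (273,165), petri at (322,152) and tweezers at (318,266). The yellow look-alike is at (188,260). The scene view shows the grey holder at (287,243) with four black wings. I'll enlarge both views next.

```bash
cat > h.py <<'E'
from cell import arm
import cv2, numpy as np
from scipy.spatial.transform import Rotation as R
def cam(n, s=None):
    p=arm.camera_params(n)
    if n!="wrist": return p,p["T"]
    T=np.eye(4);T[:3,:3]=R.from_rotvec(s["ee_rot"]).as_matrix();T[:3,3]=s["position"]
    return p,T@p["T_tool_cam"]
def ray(p,T,uv):
    m=p["mtx"]; d=np.array([p["k1"],0,0,0,0])
    x=cv2.undistortPoints(np.array([[uv]],float),m,d)[0,0]
    v=T[:3,:3]@[x[0],x[1],1]; return T[:3,3],v
def atz(p,T,uv,z):
    o,v=ray(p,T,uv); return o+v*(z-o[2])/v[2]
def proj(p,T,X):
    C=np.linalg.inv(T); rv=cv2.Rodrigues(C[:3,:3])[0]
    return cv2.projectPoints(np.array(X,float).reshape(-1,3),rv,C[:3,3],p["mtx"],np.array([p["k1"],0,0,0,0]))[0][:,0]
def tri(a,b):
    (o,v),(q,w)=a,b
    t=np.linalg.lstsq(np.c_[v,-w],q-o,rcond=None)[0]
    A,B=o+v*t[0],q+w*t[1]; return (A+B)/2,np.linalg.norm(A-B)
E
python3 - <<'E'
import cv2
import numpy as np
a=cv2.imread("pics/top0.png")[170:275,265:370]; b=cv2.imread("pics/scene0.png")[190:300,230:340]
cv2.imwrite("pics/z.png",np.hstack([cv2.resize(a,(400,400),interpolation=2),cv2.resize(b,(400,400),interpolation=2)]))
E
```

```text
(no output)
```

View pics/z.png

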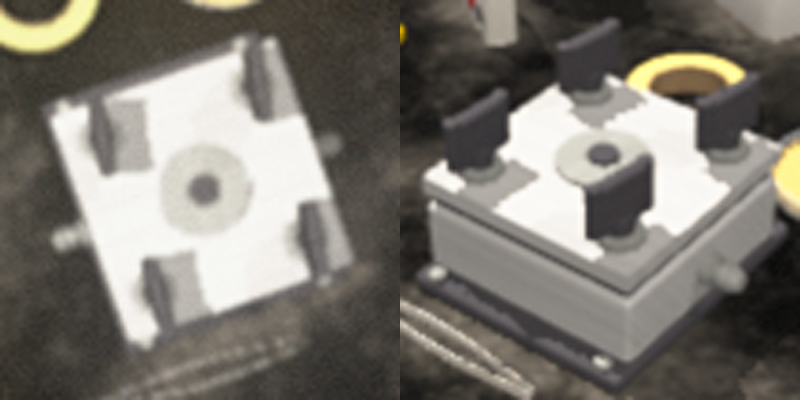

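```bash
python3 - <<'E'
from h import *
pt,Tt=cam("top");ps,Ts=cam("scene")
t=lambda u,v:(265+u*.2625-.37,170+v*.2625-.37)
s=lambda u,v:(230+(u-400)*.275-.36,190+v*.275-.36)
c=np.array([atz(pt,Tt,t(*q),.0675) for q in [(48,108),(270,38),(350,265),(130,345)]])
print(c.round(4),c.mean(0))
e=[c[1]-c[2],c[0]-c[3]];print([np.arctan2(x[1],x[0]) for x in e],[np.arctan2(-x[0],x[1]) for x in (c[0]-c[1],c[3]-c[2])],[np.linalg.norm(x) for x in e])
print(tri(ray(pt,Tt,t(204,188)),ray(ps,Ts,s(603,154))))
for q in [(425,170),(785,152),(620,278)]: print(atz(ps,Ts,s(*q),.0675))
# wing top centres
for n,a,b in [("fl",(98,135),(478,120)),("fr",(258,78),(590,53)),("nr",(312,238),(728,105)),("nl",(153,293),(620,188))]:
    print(n,atz(pt,Tt,t(*a),.105))
E
```

```text
[[0.5562 0.3446 0.0675]
 [0.5919 0.2194 0.0675]
 [0.4638 0.179  0.0675]
 [0.4234 0.3032 0.0675]] [0.50883924 0.26155807 0.0675    ]
[np.float64(0.30605179022442575), np.float64(0.30255277141799103)] [np.float64(0.2774561226292546), np.float64(0.3142322225395875)] [np.float64(0.13429182179861898), np.float64(0.1390836247826317)]
(array([0.50868015, 0.26008037, 0.07300325]), np.float64(0.0008689073030003982))
[0.42983026 0.30773845 0.0675    ]
[0.59061038 0.21361149 0.0675    ]
[0.46301759 0.1799297  0.0675    ]
fl [0.53832308 0.31907437 0.105     ]
fr [0.56657915 0.23181425 0.105     ]
nr [0.47955206 0.20557881 0.105     ]
nl [0.45279205 0.29223609 0.105     ]
```

```bash
cat >> h.py <<'E'
def go(x,y,z,yaw):
    "units for a move to TCP x,y,z, pointing down, tool x axis at world yaw+pi"
    s=arm.observe();A=R.from_rotvec(s["ee_rot"])
    B=R.from_euler("z",yaw+np.pi)*R.from_rotvec([np.pi,0,0])
    print("xyz",(A.inv().apply(np.array([x,y,z])-s["position"])/.06).round(2),"twist",np.degrees((A.inv()*B).as_rotvec()/10).round(2))
def st():
    s=arm.observe();x=R.from_rotvec(s["ee_rot"]).as_matrix()[:,0]
    print(round(s["clock"],2),"p",s["position"].round(4),"yaw",round((np.arctan2(-x[1],-x[0])),3),"F",s["force"].round(1),"M",s["ft_torque"].round(3),"w",round(s["width"],3),"j",s["joints"].round(2))
E
python3 -c "
from h import *
st();go(.509,.2605,.22,.19)"
```

```text
0.1 p [0.2569 0.5693 0.237 ] yaw -0.424 F [-0.3 -0.4  0.5] M [-0.002 -0.032  0.035] w 1.001 j [-1.25  0.44  0.02  1.57 -0.01  1.13 -0.08]
xyz [-5.95 -2.96  0.29] twist [-0.01 -0.   -3.52]
```

jog_arm --moves '[{"xyz": [-1.19, -0.6, 0], "twist": [0, 0, -0.7], "grip": -1}, {"xyz": [-2.0, -1.0, 0], "twist": [0, 0, -1.4], "grip": -1}, {"xyz": [-2.8, -1.4, 0], "twist": [0, 0, -2.1], "grip": -1}, {"xyz": [-3.6, -1.8, 0], "twist": [0, 0, -2.8], "grip": -0.5}, {"xyz": [-4.4, -2.2, 0], "twist": [0, 0, -3.52], "grip": -0.2}]'

```text
clock: 0.72
position: [0.4442, 0.339, 0.2375]
ee_rot: [0.305, -3.126, 0.0]
force: [-0.9, 0.4, 0.5]
width: 0.831
```

```bash
python3 -c "
from h import *
st();go(.509,.2605,.22,.19)"
```

```text
0.72 p [0.4442 0.339  0.2375] yaw 0.194 F [-0.9  0.4  0.5] M [ 0.07  -0.017  0.012] w 0.831 j [-0.73  0.33 -0.02  1.74  0.01  1.08  1.01]
xyz [-0.81 -1.49  0.29] twist [-0.   -0.    0.02]
```

jog_arm --moves '[{"xyz": [-0.4, -0.75, 0.15], "grip": 0.2}, {"xyz": [-0.81, -1.49, 0.29], "grip": 0.2}, {"xyz": [-0.81, -1.49, 0.29], "grip": 0.2}]'

```text
invalid input at $.moves[0]: expected keys twist, xyz, grip
```

```bash
python3 -c "
from h import *
st();s=arm.observe();im=arm.get_image('wrist');cv2.imwrite('pics/w1.png',cv2.resize(im,(784,588)))
p,T=cam('wrist',s)
np.savez('w1.npz',T=T)
"
```

```text
0.72 p [0.4442 0.339  0.2375] yaw 0.194 F [-0.9  0.4  0.5] M [ 0.07  -0.017  0.012] w 0.831 j [-0.73  0.33 -0.02  1.74  0.01  1.08  1.01]
```

View pics/w1.png

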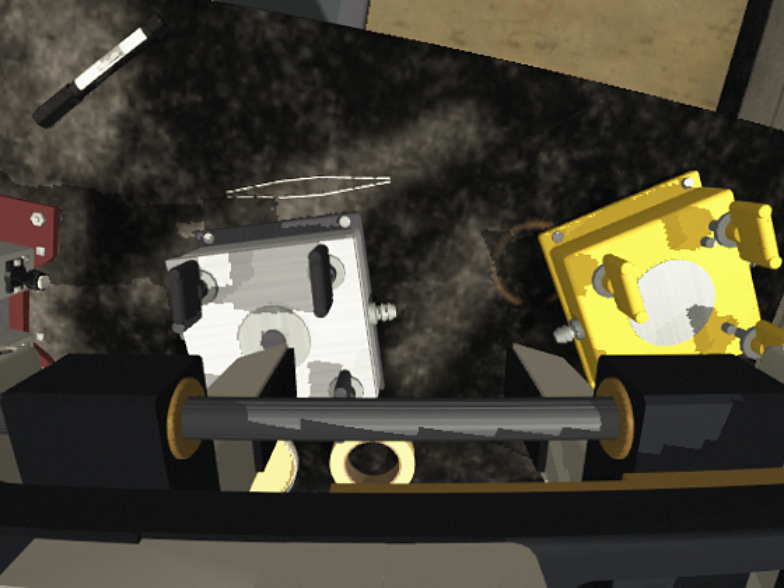

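The camera looks from the robot side with the fingers in view: the holder's near-left wing is at about (320,280), near-right at (187,295), and the cover's near corners are at (168,262) and (355,238). The move was refused because a row needs all its keys.

```bash
python3 -c "
from h import *
T=np.load('w1.npz')['T'];p=arm.camera_params('wrist');f=lambda u,v:(u/1.4-.15,v/1.4-.15)
a,b,c=[atz(p,T,f(*q),.0675) for q in [(168,262),(355,238),(381,395)]]
print(a,b,c,np.linalg.norm(a-b),np.arctan2(-(b-a)[0],(b-a)[1]),np.arctan2(*(c-b)[1::-1]))
pt,Tt=cam('top');print(tri(ray(p,T,f(272,338)),ray(pt,Tt,(265+204*.2625-.37,170+188*.2625-.37))))
for q in [(318,247),(320,312),(182,263),(180,328)]:print(atz(p,T,f(*q),.1065))
go(.509,.2605,.22,.19)
"
```

```text
[0.46689143 0.17739142 0.0675    ] [0.42571588 0.30312224 0.0675    ] [0.53776578 0.34172812 0.0675    ] 0.13230142083781832 0.3164821268574969 0.3318040586706251
(array([0.50877697, 0.25785834, 0.06778136]), np.float64(0.0030618700244197878))
[0.42880915 0.28485562 0.1065    ]
[0.46891068 0.29207459 0.1065    ]
[0.45434541 0.20409882 0.1065    ]
[0.49687688 0.20569672 0.1065    ]
xyz [-0.74 -1.35  0.3 ] twist [-0.03  0.01  0.02]
```

jog_arm --moves '[{"twist": [0, 0, 0], "xyz": [-0.4, -0.75, 0.15], "grip": 0.2}, {"twist": [0, 0, 0], "xyz": [-0.81, -1.49, 0.29], "grip": 0.2}, {"twist": [0, 0, 0], "xyz": [-0.81, -1.49, 0.29], "grip": 0.2}]'

```text
clock: 1.15
position: [0.5103, 0.2574, 0.2193]
ee_rot: [0.286, -3.128, 0.005]
force: [-0.2, 0.6, -0.2]
width: 0.462
```

```bash
python3 -c "
from h import *
st();s=arm.observe();im=arm.get_image('wrist');cv2.imwrite('pics/w2.png',cv2.resize(im,(784,588)))
p,T=cam('wrist',s)
np.savez('w2.npz',T=T)
"
```

```text
1.15 p [0.5103 0.2574 0.2193] yaw 0.183 F [-0.2  0.6 -0.2] M [0.164 0.061 0.012] w 0.462 j [-0.58  0.37  0.02  1.73 -0.01  1.05  1.2 ]
```

View pics/w2.png

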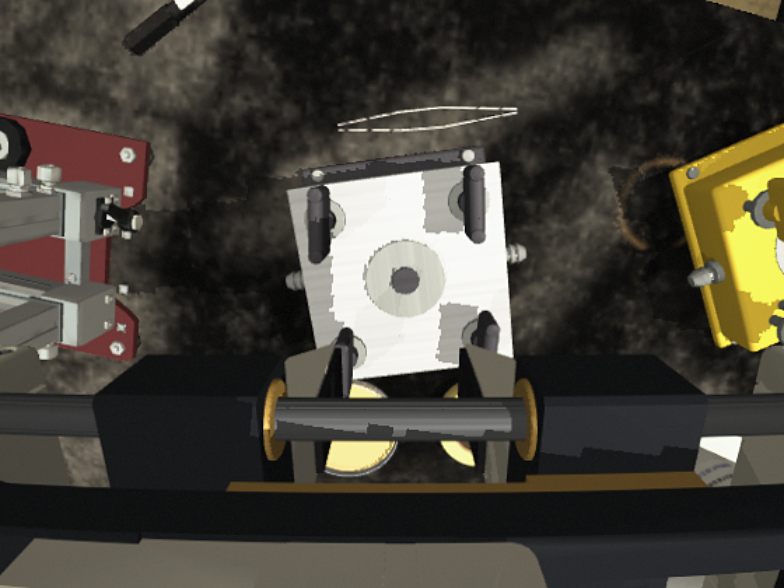

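The second wrist view shows the centre knob at (405,280), the cover's near corners at (288,190) and (499,162), and the wing tops nl at (474,168)-(477,238) and nr at (318,190)-(317,258).

```bash
python3 -c "
from h import *
T=np.load('w2.npz')['T'];p=arm.camera_params('wrist');f=lambda u,v:(u/1.4-.15,v/1.4-.15)
a,b=[atz(p,T,f(*q),.0675) for q in [(288,190),(499,162)]]
y=np.arctan2(-(b-a)[0],(b-a)[1]);print(a,b,y,(a+b)/2+.066*np.array([np.cos(y),np.sin(y),0]))
T1=np.load('w1.npz')['T']
pt,Tt=cam('top');u=f(405,280);print(atz(p,T,u,.0695),tri(ray(p,T,u),ray(pt,Tt,(318.2,219))),tri(ray(p,T,u),ray(p,T1,f(272,338))))
for q in [(474,168),(477,238),(318,190),(317,258)]:print(atz(p,T,f(*q),.1065))
for q,w in [((474,168),(318,247)),((477,238),(320,312)),((317,258),(180,328))]:print(tri(ray(p,T,f(*q)),ray(p,T1,f(*w))))
st();C=np.array([.5095,.2595])
for n,o in dict(nl=(-45,45),fr=(45,-45),nr=(-45,-45),fl=(45,45)).items(): print(n,C+R.from_euler('z',.31).as_matrix()[:2,:2]@np.array(o)/1000)
go(.4526,.2887,.15,.2)
"
```

```text
[0.46611028 0.17648714 0.0675    ] [0.42578681 0.30222277 0.0675    ] 0.31033819736792706 [0.50879574 0.25951008 0.0675    ]
[0.50929101 0.25895399 0.0695    ] (array([0.50927149, 0.2591945 , 0.06891547]), np.float64(0.0005241797500624819)) (array([0.50748527, 0.25805878, 0.07260316]), np.float64(0.002542715645694014))
[0.43305272 0.2821381  0.1065    ]
[0.46964929 0.29203945 0.1065    ]
[0.45969478 0.20139938 0.1065    ]
[0.49701809 0.20602828 0.1065    ]
(array([0.43209739, 0.28352318, 0.09345654]), np.float64(0.0016901566534182429))
(array([0.46956943, 0.29209105, 0.10527303]), np.float64(0.0005571110731882363))
(array([0.49677699, 0.20600758, 0.10701608]), np.float64(0.00031533022403566665))
1.2 p [0.5088 0.2603 0.2197] yaw 0.186 F [-0.8  1.  -0.7] M [ 0.074  0.092 -0.04 ] w 0.426 j [-0.58  0.36  0.02  1.73 -0.01  1.05  1.2 ]
nl [0.45291735 0.28862737]
fr [0.56608265 0.23037263]
nr [0.48037263 0.20291735]
fl [0.53862737 0.31608265]
xyz [0.83 0.64 1.16] twist [-0.01 -0.01 -0.08]
```

jog_arm --moves '[{"twist": [0, 0, -0.2], "xyz": [0.83, 0.64, 0.3], "grip": 0.2}, {"twist": [0, 0, -0.35], "xyz": [0.83, 0.64, 0.9], "grip": 0.2}, {"twist": [0, 0, -0.35], "xyz": [0.83, 0.64, 1.5], "grip": 0.2}, {"twist": [0, 0, -0.35], "xyz": [0.83, 0.64, 2.1], "grip": 0.2}, {"twist": [0, 0, -0.35], "xyz": [0.83, 0.64, 2.13], "grip": 0.5}]' --force 25

```text
clock: 1.82
position: [0.4493, 0.2908, 0.0906]
ee_rot: [0.397, -3.112, 0.003]
force: [-0.6, 0.5, 0.7]
width: 0.335
```

```bash
python3 -c "
from h import *
st();go(.4525,.2885,.092,.25);im=arm.get_image('wrist');cv2.imwrite('pics/w3.png',im[80:340,120:520])"
```

```text
1.82 p [0.4493 0.2908 0.0906] yaw 0.254 F [-0.6  0.5  0.7] M [ 0.015 -0.015  0.03 ] w 0.335 j [-0.65  0.47 -0.03  1.95  0.02  0.73  1.14]
xyz [-0.04 -0.05 -0.02] twist [-0.01 -0.03  0.02]
```

View pics/w3.png

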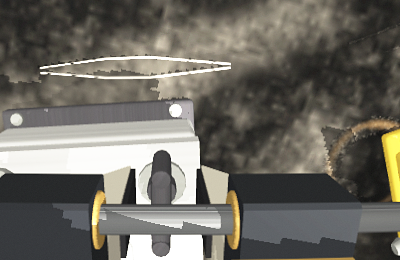

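The wing is between the fingers, at column 161 against a jaw centre of about 167, which agrees with the small offset computed. I'll correct and grip.

jog_arm --moves '[{"twist": [0, 0, 0], "xyz": [-0.04, -0.05, -0.02], "grip": 0.5}, {"twist": [0, 0, 0], "xyz": [-0.04, -0.05, -0.02], "grip": 1}, {"twist": [0, 0, 0], "xyz": [-0.04, -0.05, -0.02], "grip": 1}, {"twist": [0, 0, 0], "xyz": [-0.04, -0.05, -0.02], "grip": 1}, {"twist": [0, 0, 0], "xyz": [-0.04, -0.05, -0.02], "grip": 1}]'

```text
clock: 2.5
position: [0.4555, 0.2896, 0.0948]
ee_rot: [-0.395, 3.115, 0.003]
force: [-0.7, 3.7, 6.6]
width: 0.097
```

```bash
python3 -c "
from h import *
st();s=arm.observe();go(s['position'][0],s['position'][1],.089,.31-.8)"
```

```text
2.5 p [0.4555 0.2896 0.0948] yaw 0.252 F [-0.7  3.7  6.6] M [ 0.812  0.261 -0.087] w 0.097 j [-0.65  0.46 -0.02  1.94  0.02  0.73  1.14]
xyz [ 0.  -0.   0.1] twist [0.01 0.01 4.25]
```

```bash
python3 -c "
from h import *
go(.4527,.2888,.0918,.31-.8)"
```

```text
xyz [ 0.05 -0.    0.05] twist [0.01 0.01 4.25]
```

jog_arm --moves '[{"twist": [0, 0, 0.9], "xyz": [0.03, 0, 0.01], "grip": 1}, {"twist": [0, 0, 1.8], "xyz": [0.05, 0, 0.02], "grip": 1}, {"twist": [0, 0, 2.7], "xyz": [0.05, 0, 0.03], "grip": 1}, {"twist": [0, 0, 3.6], "xyz": [0.05, 0, 0.04], "grip": 1}, {"twist": [0, 0, 4.25], "xyz": [0.05, 0, 0.05], "grip": 1}]'

```text
clock: 3.12
position: [0.4545, 0.2876, 0.092]
ee_rot: [0.769, 3.042, 0.004]
force: [3.5, -1.3, 7.8]
width: 0.098
```

jog_arm --moves '[{"twist": [0, 0, 0], "xyz": [0, 0, 0], "grip": 1}, {"twist": [0, 0, 0], "xyz": [0, 0, 0], "grip": 1}]'

```text
clock: 3.38
position: [0.4544, 0.2876, 0.092]
ee_rot: [0.763, 3.044, 0.004]
force: [4.3, -0.2, 6.4]
width: 0.096
```

```bash
python3 -c "
from h import *
st();go(.4525,.2885,.092,.31-.8);im=arm.get_image('wrist');cv2.imwrite('pics/w4.png',im[80:340,120:520])"
```

```text
3.38 p [0.4544 0.2876 0.092 ] yaw -0.491 F [ 4.3 -0.2  6.4] M [-0.247 -1.043 -0.118] w 0.096 j [-0.8   0.47  0.18  1.96 -0.12  0.72  0.53]
xyz [ 0.03 -0.    0.  ] twist [ 0.02  0.02 -0.01]
```

View pics/w4.png

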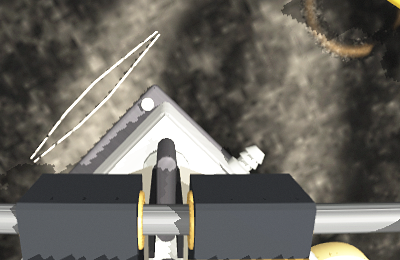

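The wing is gripped squarely and has turned about 0.74 rad with no slip visible. The screw axis agrees with the estimate to about 1 mm. Releasing now, then on to fr.

jog_arm --moves '[{"twist": [0, 0, 0], "xyz": [0, 0, 0], "grip": 0.3}, {"twist": [0, 0, 0], "xyz": [0, 0, 0], "grip": 0.3}, {"twist": [0, 0, -1], "xyz": [0, 0, -0.5], "grip": 0.3}, {"twist": [0, 0, -2], "xyz": [0, 0, -1.0], "grip": 0.3}, {"twist": [0, 0, -2], "xyz": [0, 0, -1.0], "grip": 0.3}]'

```text
clock: 4.05
position: [0.4529, 0.288, 0.1526]
ee_rot: [0.219, 3.132, 0.004]
force: [0.3, 0.2, 0.2]
width: 0.352
```

```bash
python3 -c "
from h import *
st();go(.5655,.2299,.0925,.2)"
```

```text
4.05 p [0.4529 0.288  0.1526] yaw -0.14 F [0.3 0.2 0.2] M [ 0.065 -0.014 -0.01 ] w 0.352 j [-0.74  0.38  0.1   1.9  -0.05  0.86  0.81]
xyz [-1.99 -0.7   1.  ] twist [ 0.01  0.01 -1.95]
```

jog_arm --moves '[{"twist": [0, 0, -0.9], "xyz": [-0.9, -0.32, 0], "grip": 0.3}, {"twist": [0, 0, -1.95], "xyz": [-1.8, -0.63, 0], "grip": 0.3}, {"twist": [0, 0, -1.95], "xyz": [-1.99, -0.7, 0], "grip": 0.3}, {"twist": [0, 0, -1.95], "xyz": [-1.99, -0.7, 0], "grip": 0.3}, {"twist": [0, 0, -1.95], "xyz": [-1.99, -0.7, 0.2], "grip": 0.3}]'

```text
clock: 4.68
position: [0.5632, 0.2306, 0.1385]
ee_rot: [-0.313, 3.126, 0.002]
force: [-0.2, 0.5, -0.0]
width: 0.349
```

```bash
python3 -c "
from h import *
st();go(.5655,.2299,.0925,.2)"
```

```text
4.67 p [0.5632 0.2306 0.1385] yaw 0.2 F [-0.2  0.5 -0. ] M [ 0.011 -0.031 -0.025] w 0.349 j [-0.5   0.5   0.04  1.73 -0.03  0.91  1.32]
xyz [-0.03 -0.02  0.77] twist [ 0.01  0.   -0.  ]
```

jog_arm --moves '[{"twist": [0, 0, 0], "xyz": [-0.03, -0.02, 0.3], "grip": 0.3}, {"twist": [0, 0, 0], "xyz": [-0.03, -0.02, 0.6], "grip": 0.3}, {"twist": [0, 0, 0], "xyz": [-0.03, -0.02, 0.75], "grip": 0.3}, {"twist": [0, 0, 0], "xyz": [-0.03, -0.02, 0.75], "grip": 1}, {"twist": [0, 0, 0], "xyz": [-0.03, -0.02, 0.75], "grip": 1}]'

```text
clock: 5.3
position: [0.5667, 0.2284, 0.0941]
ee_rot: [-0.312, 3.125, 0.0]
force: [-0.7, 0.7, 0.7]
width: 0.178
```

jog_arm --moves '[{"twist": [0, 0, 0], "xyz": [0, 0, 0], "grip": 1}, {"twist": [0, 0, 0], "xyz": [0, 0, 0], "grip": 1}, {"twist": [0, 0, 0], "xyz": [0, 0, 0], "grip": 1}]'

```text
clock: 5.68
position: [0.5662, 0.2304, 0.0945]
ee_rot: [-0.314, 3.125, 0.004]
force: [-0.4, 6.3, -0.1]
width: 0.098
```

```bash
python3 -c "
from h import *
st();go(.5655,.2299,.0905,.31-.8)"
```

```text
5.67 p [0.5662 0.2304 0.0945] yaw 0.2 F [-0.4  6.3 -0.1] M [ 1.202  0.266 -0.08 ] w 0.098 j [-0.5   0.56  0.03  1.76 -0.03  0.82  1.32]
xyz [ 0.01 -0.01  0.07] twist [0.02 0.   3.96]
```

jog_arm --moves '[{"twist": [0, 0, 0.8], "xyz": [0, 0, 0.01], "grip": 1}, {"twist": [0, 0, 1.6], "xyz": [0, 0, 0.02], "grip": 1}, {"twist": [0, 0, 2.4], "xyz": [0, 0, 0.03], "grip": 1}, {"twist": [0, 0, 3.2], "xyz": [0, 0, 0.04], "grip": 1}, {"twist": [0, 0, 3.96], "xyz": [0, 0, 0.045], "grip": 1}]'

```text
clock: 6.3
position: [0.5661, 0.2301, 0.0918]
ee_rot: [-0.769, -3.046, -0.004]
force: [-2.4, 3.2, 0.3]
width: 0.095
```

jog_arm --moves '[{"twist": [0, 0, 0], "xyz": [0, 0, 0], "grip": 1}, {"twist": [0, 0, 0], "xyz": [0, 0, 0], "grip": 1}]'

```text
clock: 6.55
position: [0.5661, 0.23, 0.0917]
ee_rot: [-0.758, -3.049, -0.003]
force: [-2.9, 5.8, 3.2]
width: 0.095
```

```bash
python3 -c "
from h import *
st()"
```

```text
6.55 p [0.5661 0.23   0.0917] yaw -0.487 F [-2.9  5.8  3.2] M [ 1.186  0.646 -0.139] w 0.095 j [-0.62  0.57  0.22  1.78 -0.16  0.81  0.76]
```

jog_arm --moves '[{"twist": [0, 0, 0], "xyz": [0, 0, 0], "grip": 0.3}, {"twist": [0, 0, 0], "xyz": [0, 0, 0], "grip": 0.3}, {"twist": [0, 0, -1], "xyz": [0, 0, -0.5], "grip": 0.3}, {"twist": [0, 0, -2], "xyz": [0, 0, -1.0], "grip": 0.3}, {"twist": [0, 0, -2], "xyz": [0, 0, -1.0], "grip": 0.3}]'

```text
clock: 7.18
position: [0.5681, 0.228, 0.1535]
ee_rot: [0.222, 3.13, 0.003]
force: [-0.6, -0.1, 0.4]
width: 0.349
```

```bash
python3 -c "
from h import *
st();go(.4800,.2025,.0925,.15)"
```

```text
7.17 p [0.5681 0.228  0.1535] yaw -0.142 F [-0.6 -0.1  0.4] M [0.046 0.027 0.007] w 0.349 j [-0.57  0.49  0.14  1.72 -0.08  0.93  1.04]
xyz [ 1.4  -0.63  1.01] twist [ 0.01  0.02 -1.67]
```

jog_arm --moves '[{"twist": [0, 0, -0.8], "xyz": [0.7, -0.32, 0], "grip": 0.3}, {"twist": [0, 0, -1.6], "xyz": [1.4, -0.63, 0], "grip": 0.3}, {"twist": [0, 0, -1.6], "xyz": [1.4, -0.63, 0], "grip": 0.3}, {"twist": [0, 0, -1.6], "xyz": [1.4, -0.63, 0], "grip": 0.3}, {"twist": [0, 0, -1.6], "xyz": [1.4, -0.63, 0.2], "grip": 0.3}]'

```text
clock: 7.8
position: [0.4795, 0.2033, 0.1391]
ee_rot: [-0.211, 3.132, 0.001]
force: [-0.5, 0.9, 1.0]
width: 0.351
```

```bash
python3 -c "
from h import *
st();go(.4800,.2025,.0925,.13)"
```

```text
7.8 p [0.4795 0.2033 0.1391] yaw 0.135 F [-0.5  0.9  1. ] M [ 0.022 -0.042 -0.016] w 0.351 j [-0.55  0.38  0.06  1.95 -0.03  0.81  1.23]
xyz [-0.   -0.01  0.78] twist [0.   0.01 0.03]
```

jog_arm --moves '[{"twist": [0, 0, 0], "xyz": [0, -0.01, 0.3], "grip": 0.3}, {"twist": [0, 0, 0], "xyz": [0, -0.01, 0.6], "grip": 0.3}, {"twist": [0, 0, 0], "xyz": [0, -0.01, 0.76], "grip": 0.3}, {"twist": [0, 0, 0], "xyz": [0, -0.01, 0.76], "grip": 1}, {"twist": [0, 0, 0], "xyz": [0, -0.01, 0.76], "grip": 1}]'

```text
clock: 8.43
position: [0.4783, 0.2024, 0.0937]
ee_rot: [-0.214, 3.134, 0.0]
force: [-0.8, -0.4, 0.5]
width: 0.181
```

jog_arm --moves '[{"twist": [0, 0, 0], "xyz": [0, 0, 0], "grip": 1}, {"twist": [0, 0, 0], "xyz": [0, 0, 0], "grip": 1}, {"twist": [0, 0, 0], "xyz": [0, 0, 0], "grip": 1}]'

```text
clock: 8.8
position: [0.4782, 0.2029, 0.0939]
ee_rot: [-0.215, 3.133, 0.002]
force: [-0.2, 3.3, 0.8]
width: 0.091
```

```bash
python3 -c "
from h import *
st();go(.48,.2025,.0915,.31-.8)"
```

```text
8.8 p [0.4782 0.2029 0.0939] yaw 0.137 F [-0.2  3.3  0.8] M [0.757 0.078 0.081] w 0.091 j [-0.55  0.44  0.06  1.99 -0.04  0.71  1.24]
xyz [-0.03 -0.01  0.04] twist [0.01 0.01 3.59]
```

jog_arm --moves '[{"twist": [0, 0, 0.8], "xyz": [-0.01, 0, 0.01], "grip": 1}, {"twist": [0, 0, 1.6], "xyz": [-0.02, 0, 0.02], "grip": 1}, {"twist": [0, 0, 2.4], "xyz": [-0.03, 0, 0.03], "grip": 1}, {"twist": [0, 0, 3.2], "xyz": [-0.03, 0, 0.035], "grip": 1}, {"twist": [0, 0, 3.6], "xyz": [-0.03, 0, 0.04], "grip": 1}]'

```text
clock: 9.43
position: [0.4788, 0.2035, 0.0914]
ee_rot: [-0.768, -3.045, -0.001]
force: [-3.9, 4.7, 5.1]
width: 0.098
```

jog_arm --moves '[{"twist": [0, 0, 0], "xyz": [0, 0, 0], "grip": 1}, {"twist": [0, 0, 0], "xyz": [0, 0, 0], "grip": 1}]'

```text
clock: 9.68
position: [0.4788, 0.2035, 0.0914]
ee_rot: [-0.764, -3.046, -0.001]
force: [-4.1, 4.1, 3.7]
width: 0.097
```

```bash
python3 -c "
from h import *
st()"
```

```text
9.68 p [0.4788 0.2035 0.0914] yaw -0.491 F [-4.1  4.1  3.7] M [ 1.045  0.941 -0.088] w 0.097 j [-0.67  0.45  0.23  2.   -0.15  0.71  0.73]
```

jog_arm --moves '[{"twist": [0, 0, 0], "xyz": [0, 0, 0], "grip": 0.3}, {"twist": [0, 0, 0], "xyz": [0, 0, 0], "grip": 0.3}, {"twist": [0, 0, -1], "xyz": [0, 0, -0.5], "grip": 0.3}, {"twist": [0, 0, -2], "xyz": [0, 0, -1.0], "grip": 0.3}, {"twist": [0, 0, -2], "xyz": [0, 0, -1.0], "grip": 0.3}]'

```text
clock: 10.3
position: [0.4812, 0.2024, 0.153]
ee_rot: [0.223, 3.13, 0.003]
force: [-0.1, -0.7, -0.2]
width: 0.347
```

```bash
python3 -c "
from h import *
st();go(.538,.3159,.0925,.2)"
```

```text
10.3 p [0.4812 0.2024 0.153 ] yaw -0.142 F [-0.1 -0.7 -0.2] M [ 0.029  0.002 -0.026] w 0.347 j [-0.62  0.36  0.15  1.94 -0.07  0.84  1.  ]
xyz [-0.67  2.    1.02] twist [ 0.01  0.02 -1.96]
```

jog_arm --moves '[{"twist": [0, 0, -0.9], "xyz": [-0.3, 0.9, 0], "grip": 0.3}, {"twist": [0, 0, -1.95], "xyz": [-0.6, 1.8, 0], "grip": 0.3}, {"twist": [0, 0, -1.95], "xyz": [-0.67, 2.0, 0], "grip": 0.3}, {"twist": [0, 0, -1.95], "xyz": [-0.67, 2.0, 0], "grip": 0.3}, {"twist": [0, 0, -1.95], "xyz": [-0.67, 2.0, 0.2], "grip": 0.3}]'

```text
clock: 10.92
position: [0.5367, 0.3138, 0.1389]
ee_rot: [-0.305, 3.126, -0.001]
force: [-0.5, -0.4, -0.1]
width: 0.35
```

```bash
python3 -c "
from h import *
st();go(.538,.3159,.0925,.2)
im=arm.get_image('wrist');cv2.imwrite('pics/w5.png',im[80:340,120:520])"
```

```text
10.93 p [0.5367 0.3138 0.1389] yaw 0.194 F [-0.5 -0.4 -0.1] M [0.032 0.014 0.001] w 0.35 j [-0.66  0.52  0.06  1.7  -0.04  0.92  1.18]
xyz [-0.03  0.03  0.77] twist [-0.    0.   -0.03]
```

View pics/w5.png

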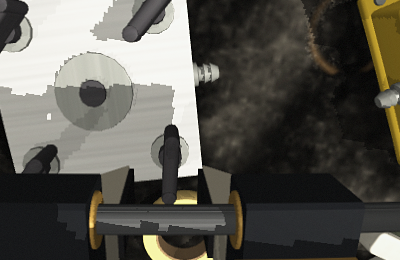

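The fl wing at (171,165) lies between the fingers, whose centre is at column 167. The wings nl at (145,20), nr and fr are visibly turned. Descending and gripping.

jog_arm --moves '[{"twist": [0, 0, 0], "xyz": [-0.02, 0.03, 0.3], "grip": 0.3}, {"twist": [0, 0, 0], "xyz": [-0.02, 0.03, 0.6], "grip": 0.3}, {"twist": [0, 0, 0], "xyz": [-0.02, 0.03, 0.76], "grip": 0.3}, {"twist": [0, 0, 0], "xyz": [-0.02, 0.03, 0.76], "grip": 1}, {"twist": [0, 0, 0], "xyz": [-0.02, 0.03, 0.76], "grip": 1}]'

```text
clock: 11.6
position: [0.5377, 0.3177, 0.0938]
ee_rot: [-0.31, 3.126, 0.001]
force: [0.4, 0.3, 0.1]
width: 0.182
```

jog_arm --moves '[{"twist": [0, 0, 0], "xyz": [0, 0, 0], "grip": 1}, {"twist": [0, 0, 0], "xyz": [0, 0, 0], "grip": 1}, {"twist": [0, 0, 0], "xyz": [0, 0, 0], "grip": 1}]'

```text
clock: 11.98
position: [0.5379, 0.3172, 0.094]
ee_rot: [-0.309, 3.125, 0.0]
force: [1.0, -3.3, 5.1]
width: 0.093
```

```bash
python3 -c "
from h import *
st();go(.538,.3159,.0915,.31-.8)"
```

```text
11.97 p [0.5379 0.3172 0.094 ] yaw 0.197 F [ 1.  -3.3  5.1] M [-0.618 -0.054 -0.089] w 0.093 j [-0.66  0.58  0.06  1.73 -0.04  0.83  1.19]
xyz [ 0.   -0.02  0.04] twist [0.   0.01 3.94]
```

jog_arm --moves '[{"twist": [0, 0, 0.8], "xyz": [0, 0, 0.01], "grip": 1}, {"twist": [0, 0, 1.6], "xyz": [0, -0.01, 0.02], "grip": 1}, {"twist": [0, 0, 2.4], "xyz": [0, -0.01, 0.03], "grip": 1}, {"twist": [0, 0, 3.2], "xyz": [0, -0.02, 0.04], "grip": 1}, {"twist": [0, 0, 3.95], "xyz": [0, -0.02, 0.045], "grip": 1}]'

```text
clock: 12.6
position: [0.538, 0.3167, 0.0914]
ee_rot: [0.771, 3.045, 0.002]
force: [0.3, -1.7, 4.9]
width: 0.094
```

jog_arm --moves '[{"twist": [0, 0, 0], "xyz": [0, 0, 0], "grip": 1}, {"twist": [0, 0, 0], "xyz": [0, 0, 0], "grip": 1}]'

```text
clock: 12.85
position: [0.5381, 0.3167, 0.0914]
ee_rot: [0.765, 3.046, 0.002]
force: [0.5, -1.0, 5.1]
width: 0.094
```

```bash
python3 -c "
from h import *
st()"
```

```text
12.85 p [0.5381 0.3167 0.0914] yaw -0.492 F [ 0.5 -1.   5.1] M [-0.431 -0.012 -0.116] w 0.094 j [-0.78  0.59  0.24  1.75 -0.18  0.83  0.62]
```

jog_arm --moves '[{"twist": [0, 0, 0], "xyz": [0, 0, 0], "grip": 0.3}, {"twist": [0, 0, 0], "xyz": [0, 0, 0], "grip": 0.3}, {"twist": [0, 0, 0], "xyz": [0, 0, -0.5], "grip": 0.3}, {"twist": [0, 0, 0], "xyz": [0, 0, -1.0], "grip": 0.3}, {"twist": [0, 0, 0], "xyz": [0, 0, -1.0], "grip": 0.3}]'

```text
clock: 13.48
position: [0.5388, 0.3173, 0.153]
ee_rot: [0.764, 3.045, 0.005]
force: [-0.0, -0.1, 0.3]
width: 0.347
```

```bash
python3 -c "
from h import *
st();go(.4525,.2885,.0900,-.49)
im=arm.get_image('top')[170:275,265:370];a=arm.get_image('scene')[190:300,230:340]
cv2.imwrite('pics/c6.png',np.hstack([cv2.resize(x,(400,400),interpolation=2) for x in (im,a)]))"
```

```text
13.47 p [0.5388 0.3173 0.153 ] yaw -0.492 F [-0.  -0.1  0.3] M [ 0.017 -0.014 -0.001] w 0.347 j [-0.8   0.52  0.26  1.69 -0.16  0.95  0.61]
xyz [ 1.04 -1.11  1.04] twist [ 0.02  0.01 -0.01]
```

View pics/c6.png

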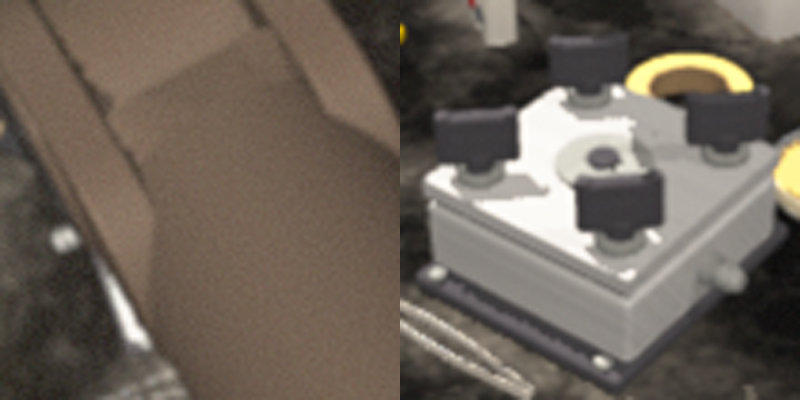

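All four wings in the scene view now stand parallel, at about 0.8 rad, and the cover looks level, so round one is done. Round two starts with nl.

jog_arm --moves '[{"twist": [0, 0, 0], "xyz": [0.52, -0.55, 0], "grip": 0.3}, {"twist": [0, 0, 0], "xyz": [1.04, -1.11, 0], "grip": 0.3}, {"twist": [0, 0, 0], "xyz": [1.04, -1.11, 0], "grip": 0.3}, {"twist": [0, 0, 0], "xyz": [1.04, -1.11, 0], "grip": 0.3}, {"twist": [0, 0, 0], "xyz": [1.04, -1.11, 0.2], "grip": 0.3}]'

```text
clock: 14.2
position: [0.4526, 0.2878, 0.1387]
ee_rot: [0.765, 3.045, 0.002]
force: [-0.6, 0.1, -1.0]
width: 0.347
```

```bash
python3 -c "
from h import *
st();go(.4525,.2885,.0905,-.49)"
```

```text
14.2 p [0.4526 0.2878 0.1387] yaw -0.492 F [-0.6  0.1 -1. ] M [-0.037 -0.018  0.001] w 0.347 j [-0.86  0.4   0.26  1.93 -0.14  0.83  0.55]
xyz [0.01 0.01 0.8 ] twist [ 0.01  0.01 -0.01]
```

jog_arm --moves '[{"twist": [0, 0, 0], "xyz": [0.01, 0.01, 0.3], "grip": 0.3}, {"twist": [0, 0, 0], "xyz": [0.01, 0.01, 0.6], "grip": 0.3}, {"twist": [0, 0, 0], "xyz": [0.01, 0.01, 0.8], "grip": 0.3}, {"twist": [0, 0, 0], "xyz": [0.01, 0.01, 0.8], "grip": 1}, {"twist": [0, 0, 0], "xyz": [0.01, 0.01, 0.8], "grip": 1}]'

```text
clock: 14.82
position: [0.4513, 0.288, 0.091]
ee_rot: [0.765, 3.047, 0.001]
force: [-0.3, 0.5, 0.1]
width: 0.182
```

jog_arm --moves '[{"twist": [0, 0, 0], "xyz": [0, 0, 0], "grip": 1}, {"twist": [0, 0, 0], "xyz": [0, 0, 0], "grip": 1}, {"twist": [0, 0, 0], "xyz": [0, 0, 0], "grip": 1}]'

```text
clock: 15.2
position: [0.4517, 0.2887, 0.0913]
ee_rot: [0.764, 3.046, 0.003]
force: [2.2, 2.8, -0.4]
width: 0.098
```

```bash
python3 -c "
from h import *
st()"
```

```text
15.2 p [0.4517 0.2887 0.0913] yaw -0.492 F [ 2.2  2.8 -0.4] M [ 0.818 -0.704 -0.085] w 0.098 j [-0.85  0.47  0.24  1.97 -0.16  0.72  0.57]
```

jog_arm --moves '[{"twist": [0, 0, 0.6], "xyz": [0, 0, 0.005], "grip": 1}, {"twist": [0, 0, 1.2], "xyz": [0, 0, 0.01], "grip": 1}, {"twist": [0, 0, 1.7], "xyz": [0, 0, 0.02], "grip": 1}, {"twist": [0, 0, 1.7], "xyz": [0, 0, 0.02], "grip": 1}, {"twist": [0, 0, 1.7], "xyz": [0, 0, 0.02], "grip": 1}]'

```text
clock: 15.82
position: [0.4517, 0.2888, 0.0902]
ee_rot: [1.204, 2.901, 0.003]
force: [2.4, 4.3, 5.9]
width: 0.1
```

```bash
python3 -c "
from h import *
st()"
```

```text
15.82 p [0.4517 0.2888 0.0902] yaw -0.787 F [2.4 4.3 5.9] M [ 0.953 -0.667 -0.055] w 0.1 j [-0.9   0.48  0.32  1.97 -0.22  0.72  0.33]
```

jog_arm --moves '[{"twist": [0, 0, 0.6], "xyz": [0, 0, 0.005], "grip": 1}, {"twist": [0, 0, 0.6], "xyz": [0, 0, 0.005], "grip": 1}, {"twist": [0, 0, 0.6], "xyz": [0, 0, 0.005], "grip": 1}]'

```text
clock: 16.2
position: [0.4516, 0.2887, 0.09]
ee_rot: [1.354, 2.834, 0.003]
force: [2.4, 3.6, 7.7]
width: 0.096
```

```bash
python3 -c "
from h import *
st()"
```

```text
16.2 p [0.4516 0.2887 0.09  ] yaw -0.891 F [2.4 3.6 7.7] M [ 0.861 -0.527  0.041] w 0.096 j [-0.92  0.48  0.35  1.98 -0.24  0.72  0.25]
```

jog_arm --moves '[{"twist": [0, 0, 0.6], "xyz": [0, 0, 0.005], "grip": 1}, {"twist": [0, 0, 0.6], "xyz": [0, 0, 0.005], "grip": 1}, {"twist": [0, 0, 0.6], "xyz": [0, 0, 0.005], "grip": 1}]'

```text
clock: 16.58
position: [0.4516, 0.2887, 0.0898]
ee_rot: [1.5, 2.76, 0.003]
force: [2.2, 3.7, 8.0]
width: 0.096
```

```bash
python3 -c "
from h import *
st()"
```

```text
16.57 p [0.4516 0.2887 0.0898] yaw -0.996 F [2.2 3.7 8. ] M [ 0.804 -0.393  0.206] w 0.096 j [-0.95  0.48  0.38  1.98 -0.26  0.72  0.17]
```

jog_arm --moves '[{"twist": [0, 0, 0.3], "xyz": [0, 0, 0.003], "grip": 1}, {"twist": [0, 0, 0.3], "xyz": [0, 0, 0.003], "grip": 1}, {"twist": [0, 0, 0.3], "xyz": [0, 0, 0.003], "grip": 1}, {"twist": [0, 0, 0.3], "xyz": [0, 0, 0.003], "grip": 1}]'

```text
clock: 17.08
position: [0.4516, 0.2887, 0.0897]
ee_rot: [1.571, 2.72, 0.004]
force: [1.4, 4.2, 9.8]
width: 0.093
```

```bash
python3 -c "
from h import *
st()"
```

```text
17.07 p [0.4516 0.2887 0.0897] yaw -1.048 F [1.4 4.2 9.8] M [ 0.756 -0.332  0.324] w 0.093 j [-0.96  0.48  0.39  1.98 -0.27  0.73  0.12]
```

nl at 1.36 rad reads 0.32 N m, at the top of the snug range. It should ease once the cover levels. Next is the opposite screw, fr.

jog_arm --moves '[{"twist": [0, 0, 0], "xyz": [0, 0, 0], "grip": 0.3}, {"twist": [0, 0, 0], "xyz": [0, 0, 0], "grip": 0.3}, {"twist": [0, 0, -1], "xyz": [0, 0, -0.5], "grip": 0.3}, {"twist": [0, 0, -2], "xyz": [0, 0, -1.0], "grip": 0.3}, {"twist": [0, 0, -3], "xyz": [0, 0, -1.05], "grip": 0.3}]'

```text
clock: 17.7
position: [0.4514, 0.2877, 0.1533]
ee_rot: [0.809, 3.035, 0.002]
force: [0.8, -0.1, 0.4]
width: 0.348
```

```bash
python3 -c "
from h import *
st();go(.5657,.2298,.0905,-.487)"
```

```text
17.7 p [0.4514 0.2877 0.1533] yaw -0.521 F [ 0.8 -0.1  0.4] M [ 0.007 -0.04   0.012] w 0.348 j [-0.89  0.38  0.29  1.92 -0.14  0.86  0.53]
xyz [-2.13  0.11  1.05] twist [ 0.01  0.   -0.19]
```

jog_arm --moves '[{"twist": [0, 0, -0.2], "xyz": [-0.9, 0.05, 0], "grip": 0.3}, {"twist": [0, 0, -0.2], "xyz": [-1.8, 0.1, 0], "grip": 0.3}, {"twist": [0, 0, -0.2], "xyz": [-2.13, 0.11, 0], "grip": 0.3}, {"twist": [0, 0, -0.2], "xyz": [-2.13, 0.11, 0], "grip": 0.3}, {"twist": [0, 0, -0.2], "xyz": [-2.13, 0.11, 0.2], "grip": 0.3}]'

```text
clock: 18.32
position: [0.5636, 0.2306, 0.1395]
ee_rot: [-0.763, -3.047, -0.001]
force: [1.0, 0.5, 0.4]
width: 0.35
```

```bash
python3 -c "
from h import *
st();go(.5657,.2298,.0905,-.487)"
```

```text
18.32 p [0.5636 0.2306 0.1395] yaw -0.49 F [1.  0.5 0.4] M [ 0.046 -0.042  0.028] w 0.35 j [-0.68  0.51  0.29  1.75 -0.18  0.91  0.77]
xyz [-0.04  0.    0.82] twist [ 0.   -0.   -0.02]
```

jog_arm --moves '[{"twist": [0, 0, 0], "xyz": [-0.03, 0, 0.3], "grip": 0.3}, {"twist": [0, 0, 0], "xyz": [-0.03, 0, 0.6], "grip": 0.3}, {"twist": [0, 0, 0], "xyz": [-0.03, 0, 0.81], "grip": 0.3}, {"twist": [0, 0, 0], "xyz": [-0.03, 0, 0.81], "grip": 1}, {"twist": [0, 0, 0], "xyz": [-0.03, 0, 0.81], "grip": 1}]'

```text
clock: 18.95
position: [0.5666, 0.2285, 0.0914]
ee_rot: [0.765, 3.047, 0.0]
force: [-0.2, 1.1, 0.7]
width: 0.181
```

jog_arm --moves '[{"twist": [0, 0, 0], "xyz": [0, 0, 0], "grip": 1}, {"twist": [0, 0, 0], "xyz": [0, 0, 0], "grip": 1}, {"twist": [0, 0, 0], "xyz": [0, 0, 0], "grip": 1}]'

```text
clock: 19.32
position: [0.5671, 0.2293, 0.0918]
ee_rot: [0.764, 3.046, 0.003]
force: [3.2, 3.4, -0.1]
width: 0.091
```

```bash
python3 -c "
from h import *
st()"
```

```text
19.32 p [0.5671 0.2293 0.0918] yaw -0.492 F [ 3.2  3.4 -0.1] M [ 0.9   -0.67  -0.076] w 0.091 j [-0.66  0.57  0.27  1.78 -0.2   0.82  0.79]
```

jog_arm --moves '[{"twist": [0, 0, 0.6], "xyz": [0, 0, 0.005], "grip": 1}, {"twist": [0, 0, 1.2], "xyz": [0, 0, 0.01], "grip": 1}, {"twist": [0, 0, 1.7], "xyz": [0, 0, 0.02], "grip": 1}, {"twist": [0, 0, 1.7], "xyz": [0, 0, 0.02], "grip": 1}, {"twist": [0, 0, 1.7], "xyz": [0, 0, 0.02], "grip": 1}]'

```text
clock: 19.95
position: [0.5668, 0.2289, 0.0906]
ee_rot: [1.205, 2.9, 0.002]
force: [1.0, 2.6, 6.3]
width: 0.094
```

```bash
python3 -c "
from h import *
st()"
```

```text
19.95 p [0.5668 0.2289 0.0906] yaw -0.788 F [1.  2.6 6.3] M [ 0.53  -0.166 -0.054] w 0.094 j [-0.71  0.58  0.35  1.79 -0.26  0.82  0.55]
```

jog_arm --moves '[{"twist": [0, 0, 0.6], "xyz": [0, 0, 0.005], "grip": 1}, {"twist": [0, 0, 0.6], "xyz": [0, 0, 0.005], "grip": 1}, {"twist": [0, 0, 0.6], "xyz": [0, 0, 0.005], "grip": 1}]'

```text
clock: 20.32
position: [0.5667, 0.2288, 0.0905]
ee_rot: [1.356, 2.834, 0.002]
force: [0.0, 1.7, 7.5]
width: 0.096
```

```bash
python3 -c "
from h import *
st()"
```

```text
20.32 p [0.5667 0.2288 0.0905] yaw -0.892 F [0.  1.7 7.5] M [0.427 0.007 0.064] w 0.096 j [-0.73  0.58  0.38  1.79 -0.29  0.82  0.47]
```

jog_arm --moves '[{"twist": [0, 0, 0.3], "xyz": [0, 0, 0.003], "grip": 1}, {"twist": [0, 0, 0.3], "xyz": [0, 0, 0.003], "grip": 1}, {"twist": [0, 0, 0.3], "xyz": [0, 0, 0.003], "grip": 1}]'

```text
clock: 20.7
position: [0.5666, 0.2287, 0.0903]
ee_rot: [1.429, 2.797, 0.002]
force: [-0.2, 1.4, 8.9]
width: 0.098
```

```bash
python3 -c "
from h import *
st()"
```

```text
20.7 p [0.5666 0.2287 0.0903] yaw -0.945 F [-0.2  1.4  8.9] M [0.359 0.167 0.198] w 0.098 j [-0.74  0.59  0.4   1.79 -0.3   0.82  0.43]
```

jog_arm --moves '[{"twist": [0, 0, 0.3], "xyz": [0, 0, 0.003], "grip": 1}, {"twist": [0, 0, 0.3], "xyz": [0, 0, 0.003], "grip": 1}, {"twist": [0, 0, 0.3], "xyz": [0, 0, 0.003], "grip": 1}]'

```text
clock: 21.08
position: [0.5665, 0.2287, 0.0902]
ee_rot: [1.502, 2.759, 0.001]
force: [-1.1, 1.5, 9.8]
width: 0.098
```

```bash
python3 -c "
from h import *
st()"
```

```text
21.07 p [0.5665 0.2287 0.0902] yaw -0.997 F [-1.1  1.5  9.8] M [0.279 0.261 0.313] w 0.098 j [-0.75  0.59  0.41  1.79 -0.31  0.83  0.39]
```

fr reads 0.31 N m at 1.31 rad. I'll recheck nl before touching the other pair, because fr may have unloaded it.

jog_arm --moves '[{"twist": [0, 0, 0], "xyz": [0, 0, 0], "grip": 0.3}, {"twist": [0, 0, 0], "xyz": [0, 0, 0], "grip": 0.3}, {"twist": [0, 0, 0], "xyz": [0, 0, -0.5], "grip": 0.3}, {"twist": [0, 0, 0], "xyz": [0, 0, -1.0], "grip": 0.3}, {"twist": [0, 0, 0], "xyz": [0, 0, -1.05], "grip": 0.3}]'

```text
clock: 21.7
position: [0.5672, 0.2284, 0.154]
ee_rot: [1.503, 2.757, 0.003]
force: [1.1, 0.2, 0.6]
width: 0.348
```

```bash
python3 -c "
from h import *
st();go(.4525,.2887,.0895,-1.048)"
```

```text
21.7 p [0.5672 0.2284 0.154 ] yaw -0.998 F [1.1 0.2 0.6] M [-0.071 -0.015 -0.032] w 0.348 j [-0.78  0.51  0.45  1.74 -0.27  0.95  0.35]
xyz [ 1.88 -1.07  1.07] twist [0.01 0.   0.28]
```

jog_arm --moves '[{"twist": [0, 0, 0.28], "xyz": [0.8, -0.45, 0], "grip": 0.3}, {"twist": [0, 0, 0.28], "xyz": [1.6, -0.9, 0], "grip": 0.3}, {"twist": [0, 0, 0.28], "xyz": [1.88, -1.07, 0], "grip": 0.3}, {"twist": [0, 0, 0.28], "xyz": [1.88, -1.07, 0], "grip": 0.3}, {"twist": [0, 0, 0.28], "xyz": [1.88, -1.07, 0.2], "grip": 0.3}]'

```text
clock: 22.32
position: [0.453, 0.288, 0.1404]
ee_rot: [1.571, 2.718, 0.003]
force: [0.7, 0.2, -0.1]
width: 0.352
```

jog_arm --moves '[{"twist": [0, 0, 0], "xyz": [0, 0, 0.3], "grip": 0.3}, {"twist": [0, 0, 0], "xyz": [0, 0, 0.6], "grip": 0.3}, {"twist": [0, 0, 0], "xyz": [0, 0, 0.86], "grip": 0.3}, {"twist": [0, 0, 0], "xyz": [0, 0, 0.86], "grip": 1}, {"twist": [0, 0, 0], "xyz": [0, 0, 0.86], "grip": 1}]'

```text
clock: 22.95
position: [0.4518, 0.2883, 0.0889]
ee_rot: [1.571, 2.72, 0.0]
force: [-0.8, 0.2, 0.2]
width: 0.179
```

jog_arm --moves '[{"twist": [0, 0, 0], "xyz": [0, 0, 0], "grip": 1}, {"twist": [0, 0, 0], "xyz": [0, 0, 0], "grip": 1}, {"twist": [0, 0, 0], "xyz": [0, 0, 0], "grip": 1}]'

```text
clock: 23.32
position: [0.4518, 0.2887, 0.0892]
ee_rot: [1.57, 2.72, 0.002]
force: [1.4, 0.3, 2.4]
width: 0.097
```

```bash
python3 -c "
from h import *
st()"
```

```text
23.32 p [0.4518 0.2887 0.0892] yaw -1.047 F [1.4 0.3 2.4] M [-0.182 -0.455  0.252] w 0.097 j [-0.98  0.49  0.42  1.98 -0.29  0.73  0.15]
```

jog_arm --moves '[{"twist": [0, 0, 0.15], "xyz": [0, 0, 0], "grip": 1}, {"twist": [0, 0, 0.15], "xyz": [0, 0, 0], "grip": 1}, {"twist": [0, 0, 0.15], "xyz": [0, 0, 0], "grip": 1}]'

```text
clock: 23.7
position: [0.4518, 0.2887, 0.0891]
ee_rot: [1.605, 2.7, 0.002]
force: [2.6, -0.9, 5.8]
width: 0.099
```

```bash
python3 -c "
from h import *
st()"
```

```text
23.7 p [0.4518 0.2887 0.0891] yaw -1.073 F [ 2.6 -0.9  5.8] M [-0.232 -0.496  0.415] w 0.099 j [-0.98  0.49  0.43  1.98 -0.3   0.73  0.13]
```

After regripping and 0.026 rad more, nl reads 0.41 N m, which is too firm. I'll back it off in small steps and read the moment each time.

jog_arm --moves '[{"twist": [0, 0, -0.15], "xyz": [0, 0, 0], "grip": 1}, {"twist": [0, 0, -0.15], "xyz": [0, 0, 0], "grip": 1}, {"twist": [0, 0, -0.15], "xyz": [0, 0, 0], "grip": 1}]'

```text
clock: 24.08
position: [0.4518, 0.2887, 0.0891]
ee_rot: [1.571, 2.72, 0.002]
force: [2.4, 0.1, 6.1]
width: 0.097
```

```bash
python3 -c "
from h import *
st()"
```

```text
24.07 p [0.4518 0.2887 0.0891] yaw -1.047 F [2.4 0.1 6.1] M [-0.17  -0.551  0.157] w 0.097 j [-0.98  0.49  0.42  1.98 -0.29  0.73  0.15]
```

jog_arm --moves '[{"twist": [0, 0, -0.15], "xyz": [0, 0, 0], "grip": 1}, {"twist": [0, 0, -0.15], "xyz": [0, 0, 0], "grip": 1}, {"twist": [0, 0, -0.15], "xyz": [0, 0, 0], "grip": 1}]'

```text
clock: 24.45
position: [0.4518, 0.2887, 0.0892]
ee_rot: [1.536, 2.74, 0.002]
force: [2.4, -0.8, 5.8]
width: 0.095
```

```bash
python3 -c "
from h import *
st()"
```

```text
24.45 p [0.4518 0.2887 0.0892] yaw -1.022 F [ 2.4 -0.8  5.8] M [-0.173 -0.488 -0.03 ] w 0.095 j [-0.97  0.49  0.41  1.98 -0.29  0.73  0.17]
```

nl is seated (0.41 N m forward, about 0 after easing back) and fr is snug. Now the other pair, nr first.

jog_arm --moves '[{"twist": [0, 0, 0], "xyz": [0, 0, 0], "grip": 0.3}, {"twist": [0, 0, 0], "xyz": [0, 0, 0], "grip": 0.3}, {"twist": [0, 0, -1], "xyz": [0, 0, -0.5], "grip": 0.3}, {"twist": [0, 0, -2], "xyz": [0, 0, -1.0], "grip": 0.3}, {"twist": [0, 0, -3], "xyz": [0, 0, -1.05], "grip": 0.3}]'

```text
clock: 25.08
position: [0.4518, 0.2891, 0.1534]
ee_rot: [0.764, 3.046, 0.003]
force: [0.1, 0.8, -0.4]
width: 0.351
```

```bash
python3 -c "
from h import *
st();go(.4796,.2030,.0905,-.491)"
```

```text
25.07 p [0.4518 0.2891 0.1534] yaw -0.491 F [ 0.1  0.8 -0.4] M [-0.064  0.019 -0.018] w 0.351 j [-0.9   0.39  0.31  1.91 -0.15  0.86  0.57]
xyz [-1.09 -1.05  1.05] twist [ 0.01  0.   -0.  ]
```

jog_arm --moves '[{"twist": [0, 0, 0], "xyz": [-0.55, -0.53, 0], "grip": 0.3}, {"twist": [0, 0, 0], "xyz": [-1.09, -1.05, 0], "grip": 0.3}, {"twist": [0, 0, 0], "xyz": [-1.09, -1.05, 0], "grip": 0.3}, {"twist": [0, 0, 0], "xyz": [-1.09, -1.05, 0], "grip": 0.3}, {"twist": [0, 0, 0], "xyz": [-1.09, -1.05, 0.2], "grip": 0.3}]'

```text
clock: 25.7
position: [0.4786, 0.2036, 0.1397]
ee_rot: [0.77, 3.045, 0.002]
force: [0.2, 0.3, -0.2]
width: 0.353
```

jog_arm --moves '[{"twist": [0, 0, 0], "xyz": [0, 0, 0.3], "grip": 0.3}, {"twist": [0, 0, 0], "xyz": [0, 0, 0.6], "grip": 0.3}, {"twist": [0, 0, 0], "xyz": [0, 0, 0.82], "grip": 0.3}, {"twist": [0, 0, 0], "xyz": [0, 0, 0.82], "grip": 1}, {"twist": [0, 0, 0], "xyz": [0, 0, 0.82], "grip": 1}]'

```text
clock: 26.32
position: [0.4788, 0.2022, 0.0907]
ee_rot: [0.772, 3.045, 0.0]
force: [0.2, -0.0, 0.7]
width: 0.183
```

jog_arm --moves '[{"twist": [0, 0, 0], "xyz": [0, 0, 0], "grip": 1}, {"twist": [0, 0, 0], "xyz": [0, 0, 0], "grip": 1}, {"twist": [0, 0, 0], "xyz": [0, 0, 0], "grip": 1}]'

```text
clock: 26.7
position: [0.4794, 0.2028, 0.0911]
ee_rot: [0.772, 3.044, 0.003]
force: [1.8, 5.2, -0.6]
width: 0.096
```

```bash
python3 -c "
from h import *
st()"
```

```text
26.7 p [0.4794 0.2028 0.0911] yaw -0.497 F [ 1.8  5.2 -0.6] M [ 1.048 -0.466  0.038] w 0.096 j [-0.73  0.45  0.3   2.01 -0.2   0.7   0.77]
```

jog_arm --moves '[{"twist": [0, 0, 0.6], "xyz": [0, 0, 0.005], "grip": 1}, {"twist": [0, 0, 1.2], "xyz": [0, 0, 0.01], "grip": 1}, {"twist": [0, 0, 1.7], "xyz": [0, 0, 0.02], "grip": 1}, {"twist": [0, 0, 1.7], "xyz": [0, 0, 0.02], "grip": 1}, {"twist": [0, 0, 1.7], "xyz": [0, 0, 0.02], "grip": 1}]'

```text
clock: 27.32
position: [0.4794, 0.2028, 0.09]
ee_rot: [1.213, 2.897, 0.003]
force: [1.0, 5.6, 5.2]
width: 0.097
```

```bash
python3 -c "
from h import *
st()"
```

```text
27.32 p [0.4794 0.2028 0.09  ] yaw -0.793 F [1.  5.6 5.2] M [ 1.104 -0.297 -0.039] w 0.097 j [-0.79  0.46  0.38  2.02 -0.26  0.71  0.54]
```

jog_arm --moves '[{"twist": [0, 0, 0.6], "xyz": [0, 0, 0.005], "grip": 1}, {"twist": [0, 0, 0.6], "xyz": [0, 0, 0.005], "grip": 1}, {"twist": [0, 0, 0.6], "xyz": [0, 0, 0.005], "grip": 1}]'

```text
clock: 27.7
position: [0.4794, 0.2028, 0.0898]
ee_rot: [1.363, 2.83, 0.003]
force: [0.8, 4.5, 7.3]
width: 0.096
```

```bash
python3 -c "
from h import *
st()"
```

```text
27.7 p [0.4794 0.2028 0.0898] yaw -0.898 F [0.8 4.5 7.3] M [ 1.123 -0.197  0.049] w 0.096 j [-0.81  0.47  0.41  2.02 -0.28  0.71  0.45]
```

jog_arm --moves '[{"twist": [0, 0, 0.3], "xyz": [0, 0, 0.003], "grip": 1}, {"twist": [0, 0, 0.3], "xyz": [0, 0, 0.003], "grip": 1}, {"twist": [0, 0, 0.3], "xyz": [0, 0, 0.003], "grip": 1}]'

```text
clock: 28.08
position: [0.4794, 0.2028, 0.0897]
ee_rot: [1.436, 2.793, 0.003]
force: [0.3, 3.7, 9.1]
width: 0.1
```

```bash
python3 -c "
from h import *
st()"
```

```text
28.07 p [0.4794 0.2028 0.0897] yaw -0.95 F [0.3 3.7 9.1] M [ 1.032 -0.073  0.255] w 0.1 j [-0.82  0.47  0.43  2.02 -0.29  0.71  0.41]
```

jog_arm --moves '[{"twist": [0, 0, 0.2], "xyz": [0, 0, 0.002], "grip": 1}, {"twist": [0, 0, 0.2], "xyz": [0, 0, 0.002], "grip": 1}, {"twist": [0, 0, 0.2], "xyz": [0, 0, 0.002], "grip": 1}]'

```text
clock: 28.45
position: [0.4794, 0.2028, 0.0896]
ee_rot: [1.484, 2.768, 0.003]
force: [0.2, 4.6, 10.3]
width: 0.1
```

```bash
python3 -c "
from h import *
st()"
```

```text
28.45 p [0.4794 0.2028 0.0896] yaw -0.984 F [ 0.2  4.6 10.3] M [ 0.962 -0.043  0.291] w 0.1 j [-0.82  0.47  0.44  2.02 -0.3   0.71  0.38]
```

nr is snug at 0.29 N m and 1.29 rad. Last is fl.

jog_arm --moves '[{"twist": [0, 0, 0], "xyz": [0, 0, 0], "grip": 0.3}, {"twist": [0, 0, 0], "xyz": [0, 0, 0], "grip": 0.3}, {"twist": [0, 0, -1], "xyz": [0, 0, -0.5], "grip": 0.3}, {"twist": [0, 0, -2], "xyz": [0, 0, -1.0], "grip": 0.3}, {"twist": [0, 0, -2.8], "xyz": [0, 0, -1.05], "grip": 0.3}]'

```text
clock: 29.08
position: [0.4793, 0.2016, 0.1533]
ee_rot: [0.766, 3.045, 0.002]
force: [-0.6, -0.3, -0.0]
width: 0.348
```

```bash
python3 -c "
from h import *
st();go(.5381,.3165,.0905,-.492)"
```

```text
29.07 p [0.4793 0.2016 0.1533] yaw -0.493 F [-0.6 -0.3 -0. ] M [ 0.012 -0.011 -0.007] w 0.348 j [-0.77  0.36  0.35  1.96 -0.16  0.85  0.74]
xyz [0.04 2.15 1.05] twist [ 0.01  0.01 -0.  ]
```

jog_arm --moves '[{"twist": [0, 0, 0], "xyz": [0.02, 0.9, 0], "grip": 0.3}, {"twist": [0, 0, 0], "xyz": [0.04, 1.8, 0], "grip": 0.3}, {"twist": [0, 0, 0], "xyz": [0.04, 2.15, 0], "grip": 0.3}, {"twist": [0, 0, 0], "xyz": [0.04, 2.15, 0], "grip": 0.3}, {"twist": [0, 0, 0], "xyz": [0.04, 2.15, 0.2], "grip": 0.3}]'

```text
clock: 29.7
position: [0.5381, 0.315, 0.1396]
ee_rot: [0.775, 3.044, -0.001]
force: [-0.3, -0.7, -0.5]
width: 0.349
```

```bash
python3 -c "
from h import *
st();go(.5381,.3165,.0905,-.492)"
```

```text
29.7 p [0.5381 0.315  0.1396] yaw -0.498 F [-0.3 -0.7 -0.5] M [-0.038 -0.012  0.031] w 0.349 j [-0.84  0.53  0.33  1.71 -0.2   0.93  0.64]
xyz [0.01 0.02 0.82] twist [-0.    0.   -0.04]
```

jog_arm --moves '[{"twist": [0, 0, 0], "xyz": [0, 0, 0.3], "grip": 0.3}, {"twist": [0, 0, 0], "xyz": [0, 0, 0.6], "grip": 0.3}, {"twist": [0, 0, 0], "xyz": [0, 0, 0.82], "grip": 0.3}, {"twist": [0, 0, 0], "xyz": [0, 0, 0.82], "grip": 1}, {"twist": [0, 0, 0], "xyz": [0, 0, 0.82], "grip": 1}]'

```text
clock: 30.32
position: [0.5384, 0.3165, 0.0908]
ee_rot: [0.773, 3.045, 0.001]
force: [1.1, -0.1, 0.3]
width: 0.181
```

jog_arm --moves '[{"twist": [0, 0, 0], "xyz": [0, 0, 0], "grip": 1}, {"twist": [0, 0, 0], "xyz": [0, 0, 0], "grip": 1}, {"twist": [0, 0, 0], "xyz": [0, 0, 0], "grip": 1}]'

```text
clock: 30.7
position: [0.5383, 0.3165, 0.091]
ee_rot: [0.773, 3.044, 0.001]
force: [0.1, -1.4, 3.7]
width: 0.096
```

```bash
python3 -c "
from h import *
st()"
```

```text
30.7 p [0.5383 0.3165 0.091 ] yaw -0.497 F [ 0.1 -1.4  3.7] M [-0.271  0.107 -0.156] w 0.096 j [-0.82  0.59  0.31  1.75 -0.23  0.83  0.66]
```

jog_arm --moves '[{"twist": [0, 0, 0.6], "xyz": [0, 0, 0.005], "grip": 1}, {"twist": [0, 0, 1.2], "xyz": [0, 0, 0.01], "grip": 1}, {"twist": [0, 0, 1.7], "xyz": [0, 0, 0.02], "grip": 1}, {"twist": [0, 0, 1.7], "xyz": [0, 0, 0.02], "grip": 1}, {"twist": [0, 0, 1.7], "xyz": [0, 0, 0.02], "grip": 1}]'

```text
clock: 31.32
position: [0.5384, 0.3164, 0.0901]
ee_rot: [1.214, 2.897, 0.001]
force: [-1.5, -2.7, 7.5]
width: 0.094
```

```bash
python3 -c "
from h import *
st()"
```

```text
31.32 p [0.5384 0.3164 0.0901] yaw -0.794 F [-1.5 -2.7  7.5] M [-0.562  0.44  -0.044] w 0.094 j [-0.88  0.6   0.39  1.75 -0.29  0.84  0.42]
```

jog_arm --moves '[{"twist": [0, 0, 0.6], "xyz": [0, 0, 0.005], "grip": 1}, {"twist": [0, 0, 0.6], "xyz": [0, 0, 0.005], "grip": 1}, {"twist": [0, 0, 0.6], "xyz": [0, 0, 0.005], "grip": 1}]'

```text
clock: 31.7
position: [0.5384, 0.3163, 0.0899]
ee_rot: [1.364, 2.829, 0.001]
force: [-2.4, -1.8, 8.7]
width: 0.098
```

```bash
python3 -c "
from h import *
st()"
```

```text
31.7 p [0.5384 0.3163 0.0899] yaw -0.899 F [-2.4 -1.8  8.7] M [-0.722  0.536  0.041] w 0.098 j [-0.89  0.61  0.42  1.76 -0.31  0.84  0.34]
```

jog_arm --moves '[{"twist": [0, 0, 0.3], "xyz": [0, 0, 0.003], "grip": 1}, {"twist": [0, 0, 0.3], "xyz": [0, 0, 0.003], "grip": 1}, {"twist": [0, 0, 0.3], "xyz": [0, 0, 0.003], "grip": 1}]'

```text
clock: 32.08
position: [0.5384, 0.3163, 0.0898]
ee_rot: [1.437, 2.793, 0.001]
force: [-3.1, -2.1, 9.9]
width: 0.096
```

```bash
python3 -c "
from h import *
st()"
```

```text
32.08 p [0.5384 0.3163 0.0898] yaw -0.951 F [-3.1 -2.1  9.9] M [-0.716  0.639  0.245] w 0.096 j [-0.9   0.61  0.43  1.76 -0.32  0.84  0.3 ]
```

jog_arm --moves '[{"twist": [0, 0, 0.2], "xyz": [0, 0, 0.002], "grip": 1}, {"twist": [0, 0, 0.2], "xyz": [0, 0, 0.002], "grip": 1}, {"twist": [0, 0, 0.2], "xyz": [0, 0, 0.002], "grip": 1}]'

```text
clock: 32.45
position: [0.5384, 0.3163, 0.0897]
ee_rot: [1.486, 2.768, 0.001]
force: [-3.2, -2.7, 10.9]
width: 0.095
```

```bash
python3 -c "
from h import *
st()"
```

```text
32.45 p [0.5384 0.3163 0.0897] yaw -0.985 F [-3.2 -2.7 10.9] M [-0.84   0.68   0.254] w 0.095 j [-0.91  0.61  0.44  1.76 -0.33  0.85  0.27]
```

All four are snug. nl stands further round than the rest, so I'll regrip it, back it off past the play and bring it up again to match.

jog_arm --moves '[{"twist": [0, 0, 0], "xyz": [0, 0, 0], "grip": 0.3}, {"twist": [0, 0, 0], "xyz": [0, 0, 0], "grip": 0.3}, {"twist": [0, 0, 0], "xyz": [0, 0, -0.5], "grip": 0.3}, {"twist": [0, 0, 0], "xyz": [0, 0, -1.0], "grip": 0.3}, {"twist": [0, 0, 0], "xyz": [0, 0, -1.05], "grip": 0.3}]'

```text
clock: 33.08
position: [0.5392, 0.3172, 0.1537]
ee_rot: [1.486, 2.766, 0.005]
force: [0.8, 0.2, -0.9]
width: 0.349
```

```bash
python3 -c "
from h import *
st();go(.4523,.2887,.0895,-1.025)"
```

```text
33.08 p [0.5392 0.3172 0.1537] yaw -0.986 F [ 0.8  0.2 -0.9] M [-0.025  0.074  0.035] w 0.349 j [-0.94  0.54  0.48  1.7  -0.29  0.97  0.23]
xyz [ 0.4  -1.47  1.06] twist [ 0.02 -0.    0.22]
```

jog_arm --moves '[{"twist": [0, 0, 0.22], "xyz": [0.2, -0.75, 0], "grip": 0.3}, {"twist": [0, 0, 0.22], "xyz": [0.4, -1.47, 0], "grip": 0.3}, {"twist": [0, 0, 0.22], "xyz": [0.4, -1.47, 0], "grip": 0.3}, {"twist": [0, 0, 0.22], "xyz": [0.4, -1.47, 0], "grip": 0.3}, {"twist": [0, 0, 0.22], "xyz": [0.4, -1.47, 0.2], "grip": 0.3}]'

```text
clock: 33.7
position: [0.4528, 0.2885, 0.1398]
ee_rot: [1.539, 2.737, 0.003]
force: [0.7, -0.5, 0.2]
width: 0.354
```

jog_arm --moves '[{"twist": [0, 0, 0], "xyz": [0, 0, 0.3], "grip": 0.3}, {"twist": [0, 0, 0], "xyz": [0, 0, 0.6], "grip": 0.3}, {"twist": [0, 0, 0], "xyz": [0, 0, 0.85], "grip": 0.3}, {"twist": [0, 0, 0], "xyz": [0, 0, 0.85], "grip": 1}, {"twist": [0, 0, 0], "xyz": [0, 0, 0.85], "grip": 1}]'

```text
clock: 34.33
position: [0.4517, 0.2878, 0.0889]
ee_rot: [1.54, 2.738, 0.0]
force: [-0.2, 0.5, 0.4]
width: 0.181
```

jog_arm --moves '[{"twist": [0, 0, 0], "xyz": [0, 0, 0], "grip": 1}, {"twist": [0, 0, 0], "xyz": [0, 0, 0], "grip": 1}, {"twist": [0, 0, 0], "xyz": [0, 0, 0], "grip": 1}]'

```text
clock: 34.7
position: [0.4521, 0.2882, 0.0893]
ee_rot: [1.539, 2.738, 0.003]
force: [2.8, 1.3, -0.6]
width: 0.098
```

```bash
python3 -c "
from h import *
st()"
```

```text
34.7 p [0.4521 0.2882 0.0893] yaw -1.024 F [ 2.8  1.3 -0.6] M [ 0.17  -0.734  0.087] w 0.098 j [-1.    0.49  0.45  1.98 -0.32  0.73  0.19]
```

jog_arm --moves '[{"twist": [0, 0, -0.3], "xyz": [0, 0, 0], "grip": 1}, {"twist": [0, 0, -0.6], "xyz": [0, 0, 0], "grip": 1}, {"twist": [0, 0, -0.6], "xyz": [0, 0, 0], "grip": 1}, {"twist": [0, 0, -0.6], "xyz": [0, 0, 0], "grip": 1}]'

```text
clock: 35.2
position: [0.4521, 0.2883, 0.0893]
ee_rot: [1.395, 2.814, 0.003]
force: [3.6, 1.8, 6.2]
width: 0.093
```

```bash
python3 -c "
from h import *
st()"
```

```text
35.2 p [0.4521 0.2883 0.0893] yaw -0.921 F [3.6 1.8 6.2] M [ 0.384 -0.767  0.069] w 0.093 j [-0.98  0.49  0.43  1.98 -0.3   0.73  0.28]
```

jog_arm --moves '[{"twist": [0, 0, 0.2], "xyz": [0, 0, 0], "grip": 1}, {"twist": [0, 0, 0.2], "xyz": [0, 0, 0], "grip": 1}, {"twist": [0, 0, 0.2], "xyz": [0, 0, 0], "grip": 1}]'

```text
clock: 35.58
position: [0.4521, 0.2884, 0.0893]
ee_rot: [1.443, 2.789, 0.003]
force: [2.9, 0.4, 5.8]
width: 0.097
```

```bash
python3 -c "
from h import *
st()"
```

```text
35.58 p [0.4521 0.2884 0.0893] yaw -0.955 F [2.9 0.4 5.8] M [ 0.312 -0.768  0.303] w 0.097 j [-0.99  0.49  0.44  1.98 -0.3   0.73  0.25]
```

jog_arm --moves '[{"twist": [0, 0, 0], "xyz": [0, 0, 0], "grip": 1}, {"twist": [0, 0, 0], "xyz": [0, 0, 0], "grip": 1}]'

```text
clock: 35.83
position: [0.4521, 0.2883, 0.0893]
ee_rot: [1.443, 2.789, 0.003]
force: [2.8, 0.6, 5.5]
width: 0.099
```

```bash
python3 -c "
from h import *
st()"
```

```text
35.83 p [0.4521 0.2883 0.0893] yaw -0.955 F [2.8 0.6 5.5] M [ 0.315 -0.786  0.24 ] w 0.099 j [-0.99  0.49  0.44  1.98 -0.3   0.73  0.25]
```

jog_arm --moves '[{"twist": [0, 0, 0.1], "xyz": [0, 0, 0], "grip": 1}, {"twist": [0, 0, 0.1], "xyz": [0, 0, 0], "grip": 1}, {"twist": [0, 0, 0.1], "xyz": [0, 0, 0], "grip": 1}]'

```text
clock: 36.2
position: [0.452, 0.2884, 0.0893]
ee_rot: [1.467, 2.777, 0.003]
force: [3.8, 1.6, 5.7]
width: 0.098
```

```bash
python3 -c "
from h import *
st()"
```

```text
36.2 p [0.452  0.2884 0.0893] yaw -0.972 F [3.8 1.6 5.7] M [ 0.315 -0.819  0.286] w 0.098 j [-0.99  0.49  0.44  1.98 -0.31  0.73  0.23]
```

jog_arm --moves '[{"twist": [0, 0, -0.3], "xyz": [0, 0, 0], "grip": 1}, {"twist": [0, 0, -0.3], "xyz": [0, 0, 0], "grip": 1}, {"twist": [0, 0, -0.3], "xyz": [0, 0, 0], "grip": 1}]'

```text
clock: 36.58
position: [0.4521, 0.2883, 0.0893]
ee_rot: [1.395, 2.814, 0.003]
force: [2.6, 2.4, 6.4]
width: 0.096
```

```bash
python3 -c "
from h import *
st()"
```

```text
36.58 p [0.4521 0.2883 0.0893] yaw -0.921 F [2.6 2.4 6.4] M [ 0.359 -0.769 -0.017] w 0.096 j [-0.98  0.49  0.43  1.98 -0.3   0.73  0.28]
```

jog_arm --moves '[{"twist": [0, 0, -0.2], "xyz": [0, 0, 0], "grip": 1}, {"twist": [0, 0, -0.2], "xyz": [0, 0, 0], "grip": 1}, {"twist": [0, 0, -0.2], "xyz": [0, 0, 0], "grip": 1}]'

```text
clock: 36.95
position: [0.4521, 0.2884, 0.0894]
ee_rot: [1.346, 2.838, 0.003]
force: [2.5, 2.1, 7.8]
width: 0.094
```

```bash
python3 -c "
from h import *
st()"
```

```text
36.95 p [0.4521 0.2884 0.0894] yaw -0.886 F [2.5 2.1 7.8] M [ 0.285 -0.774 -0.08 ] w 0.094 j [-0.97  0.49  0.42  1.98 -0.29  0.73  0.3 ]
```

jog_arm --moves '[{"twist": [0, 0, 0.12], "xyz": [0, 0, 0], "grip": 1}, {"twist": [0, 0, 0.25], "xyz": [0, 0, 0], "grip": 1}, {"twist": [0, 0, 0.34], "xyz": [0, 0, 0], "grip": 1}, {"twist": [0, 0, 0.34], "xyz": [0, 0, 0], "grip": 1}, {"twist": [0, 0, 0.34], "xyz": [0, 0, 0], "grip": 1}]'

```text
clock: 37.58
position: [0.4521, 0.2883, 0.0893]
ee_rot: [1.428, 2.797, 0.003]
force: [3.7, 1.7, 7.0]
width: 0.096
```

```bash
python3 -c "
from h import *
st()"
```

```text
37.58 p [0.4521 0.2883 0.0893] yaw -0.944 F [3.7 1.7 7. ] M [ 0.332 -0.729  0.25 ] w 0.096 j [-0.98  0.49  0.43  1.98 -0.3   0.73  0.26]
```

jog_arm --moves '[{"twist": [0, 0, 0.08], "xyz": [0, 0, 0], "grip": 1}, {"twist": [0, 0, 0.08], "xyz": [0, 0, 0], "grip": 1}, {"twist": [0, 0, 0.08], "xyz": [0, 0, 0], "grip": 1}]'

```text
clock: 37.95
position: [0.452, 0.2883, 0.0893]
ee_rot: [1.448, 2.787, 0.003]
force: [3.5, 2.1, 5.8]
width: 0.094
```

```bash
python3 -c "
from h import *
st()"
```

```text
37.95 p [0.452  0.2883 0.0893] yaw -0.958 F [3.5 2.1 5.8] M [ 0.306 -0.813  0.3  ] w 0.094 j [-0.99  0.49  0.44  1.98 -0.3   0.73  0.25]
```

jog_arm --moves '[{"twist": [0, 0, 0], "xyz": [0, 0, 0], "grip": 1}, {"twist": [0, 0, 0], "xyz": [0, 0, 0], "grip": 1}]'

```text
clock: 38.2
position: [0.452, 0.2884, 0.0893]
ee_rot: [1.448, 2.787, 0.003]
force: [3.8, 1.8, 5.5]
width: 0.095
```

```bash
python3 -c "
from h import *
st()"
```

```text
38.2 p [0.452  0.2884 0.0893] yaw -0.958 F [3.8 1.8 5.5] M [ 0.342 -0.792  0.315] w 0.095 j [-0.99  0.49  0.44  1.98 -0.3   0.73  0.25]
```

jog_arm --moves '[{"twist": [0, 0, -0.6], "xyz": [0, 0, 0], "grip": 1}, {"twist": [0, 0, -0.6], "xyz": [0, 0, 0], "grip": 1}, {"twist": [0, 0, 0.1], "xyz": [0, 0, 0], "grip": 1}, {"twist": [0, 0, -0.15], "xyz": [0, 0, 0], "grip": 1}, {"twist": [0, 0, -0.15], "xyz": [0, 0, 0], "grip": 1}]'

```text
clock: 38.83
position: [0.4521, 0.2883, 0.0893]
ee_rot: [1.41, 2.806, 0.003]
force: [4.2, 2.0, 5.5]
width: 0.099
```

```bash
python3 -c "
from h import *
st()"
```

```text
38.83 p [0.4521 0.2883 0.0893] yaw -0.931 F [4.2 2.  5.5] M [ 0.341 -0.778 -0.039] w 0.099 j [-0.98  0.49  0.43  1.98 -0.3   0.73  0.27]
```

nl now carries about 25 N, judging by its forward and backward moments. Next I'll check fr the same way.

jog_arm --moves '[{"twist": [0, 0, 0], "xyz": [0, 0, 0], "grip": 0.3}, {"twist": [0, 0, 0], "xyz": [0, 0, 0], "grip": 0.3}, {"twist": [0, 0, 0], "xyz": [0, 0, -0.5], "grip": 0.3}, {"twist": [0, 0, 0], "xyz": [0, 0, -1.0], "grip": 0.3}, {"twist": [0, 0, 0], "xyz": [0, 0, -1.05], "grip": 0.3}]'

```text
clock: 39.45
position: [0.4516, 0.2881, 0.153]
ee_rot: [1.411, 2.806, 0.003]
force: [-0.1, -0.2, -0.2]
width: 0.35
```

```bash
python3 -c "
from h import *
st();go(.5665,.2288,.0900,-.97)"
```

```text
39.45 p [0.4516 0.2881 0.153 ] yaw -0.932 F [-0.1 -0.2 -0.2] M [-0.059  0.067 -0.012] w 0.35 j [-1.02  0.4   0.48  1.93 -0.24  0.87  0.21]
xyz [-1.94  0.95  1.05] twist [ 0.01 -0.    0.22]
```

jog_arm --moves '[{"twist": [0, 0, 0.22], "xyz": [-0.85, 0.42, 0], "grip": 0.3}, {"twist": [0, 0, 0.22], "xyz": [-1.7, 0.83, 0], "grip": 0.3}, {"twist": [0, 0, 0.22], "xyz": [-1.94, 0.95, 0], "grip": 0.3}, {"twist": [0, 0, 0.22], "xyz": [-1.94, 0.95, 0], "grip": 0.3}, {"twist": [0, 0, 0.22], "xyz": [-1.94, 0.95, 0.2], "grip": 0.3}]'

```text
clock: 40.08
position: [0.5652, 0.2298, 0.1392]
ee_rot: [-1.462, -2.779, -0.001]
force: [-1.3, -1.0, -1.0]
width: 0.349
```

jog_arm --moves '[{"twist": [0, 0, 0], "xyz": [0, 0, 0.3], "grip": 0.3}, {"twist": [0, 0, 0], "xyz": [0, 0, 0.6], "grip": 0.3}, {"twist": [0, 0, 0], "xyz": [0, 0, 0.84], "grip": 0.3}, {"twist": [0, 0, 0], "xyz": [0, 0, 0.84], "grip": 1}, {"twist": [0, 0, 0], "xyz": [0, 0, 0.84], "grip": 1}]'

```text
clock: 40.7
position: [0.5668, 0.2284, 0.0896]
ee_rot: [1.465, 2.779, 0.001]
force: [1.4, 0.3, 0.1]
width: 0.181
```

jog_arm --moves '[{"twist": [0, 0, 0], "xyz": [0, 0, 0], "grip": 1}, {"twist": [0, 0, 0], "xyz": [0, 0, 0], "grip": 1}, {"twist": [0, 0, 0], "xyz": [0, 0, 0], "grip": 1}]'

```text
clock: 41.08
position: [0.5668, 0.2284, 0.0899]
ee_rot: [1.465, 2.778, 0.001]
force: [-1.1, -0.3, 4.5]
width: 0.097
```

```bash
python3 -c "
from h import *
st()"
```

```text
41.08 p [0.5668 0.2284 0.0899] yaw -0.97 F [-1.1 -0.3  4.5] M [-0.198  0.107 -0.12 ] w 0.097 j [-0.77  0.59  0.45  1.79 -0.34  0.83  0.44]
```

jog_arm --moves '[{"twist": [0, 0, -0.5], "xyz": [0, 0, 0], "grip": 1}, {"twist": [0, 0, -0.5], "xyz": [0, 0, 0], "grip": 1}, {"twist": [0, 0, -0.5], "xyz": [0, 0, 0], "grip": 1}]'

```text
clock: 41.45
position: [0.5671, 0.2286, 0.0901]
ee_rot: [1.344, 2.839, 0.002]
force: [-0.0, 0.1, 5.7]
width: 0.095
```

```bash
python3 -c "
from h import *
st()"
```

```text
41.45 p [0.5671 0.2286 0.0901] yaw -0.884 F [-0.   0.1  5.7] M [-0.138  0.112  0.089] w 0.095 j [-0.76  0.59  0.42  1.79 -0.32  0.83  0.51]
```

jog_arm --moves '[{"twist": [0, 0, 0.3], "xyz": [0, 0, 0], "grip": 1}, {"twist": [0, 0, 0.3], "xyz": [0, 0, 0], "grip": 1}, {"twist": [0, 0, 0.3], "xyz": [0, 0, 0], "grip": 1}]'

```text
clock: 41.82
position: [0.567, 0.2285, 0.0899]
ee_rot: [1.417, 2.803, 0.002]
force: [-0.1, -1.2, 6.4]
width: 0.095
```

```bash
python3 -c "
from h import *
st()"
```

```text
41.83 p [0.567  0.2285 0.0899] yaw -0.936 F [-0.1 -1.2  6.4] M [-0.171  0.133  0.174] w 0.095 j [-0.77  0.59  0.44  1.79 -0.33  0.83  0.46]
```

jog_arm --moves '[{"twist": [0, 0, 0.15], "xyz": [0, 0, 0], "grip": 1}, {"twist": [0, 0, 0.15], "xyz": [0, 0, 0], "grip": 1}, {"twist": [0, 0, 0.15], "xyz": [0, 0, 0], "grip": 1}]'

```text
clock: 42.2
position: [0.5669, 0.2285, 0.0899]
ee_rot: [1.454, 2.784, 0.001]
force: [0.0, -1.3, 5.8]
width: 0.098
```

```bash
python3 -c "
from h import *
st()"
```

```text
42.2 p [0.5669 0.2285 0.0899] yaw -0.962 F [ 0.  -1.3  5.8] M [-0.165  0.088  0.222] w 0.098 j [-0.77  0.59  0.45  1.79 -0.33  0.83  0.44]
```

jog_arm --moves '[{"twist": [0, 0, 0.15], "xyz": [0, 0, 0], "grip": 1}, {"twist": [0, 0, 0.15], "xyz": [0, 0, 0], "grip": 1}, {"twist": [0, 0, 0.15], "xyz": [0, 0, 0], "grip": 1}]'

```text
clock: 42.58
position: [0.5669, 0.2285, 0.0899]
ee_rot: [1.49, 2.765, 0.001]
force: [0.1, -0.4, 6.2]
width: 0.096
```

```bash
python3 -c "
from h import *
st()"
```

```text
42.58 p [0.5669 0.2285 0.0899] yaw -0.988 F [ 0.1 -0.4  6.2] M [-0.218  0.152  0.354] w 0.096 j [-0.78  0.6   0.45  1.79 -0.34  0.83  0.42]
```

jog_arm --moves '[{"twist": [0, 0, 0], "xyz": [0, 0, 0], "grip": 1}, {"twist": [0, 0, 0], "xyz": [0, 0, 0], "grip": 1}]'

```text
clock: 42.82
position: [0.5669, 0.2285, 0.0899]
ee_rot: [1.49, 2.765, 0.001]
force: [0.2, 0.0, 6.0]
width: 0.094
```

```bash
python3 -c "
from h import *
st()"
```

```text
42.83 p [0.5669 0.2285 0.0899] yaw -0.988 F [0.2 0.  6. ] M [-0.216  0.117  0.365] w 0.094 j [-0.78  0.6   0.45  1.79 -0.34  0.83  0.42]
```

jog_arm --moves '[{"twist": [0, 0, -0.25], "xyz": [0, 0, 0], "grip": 1}, {"twist": [0, 0, -0.25], "xyz": [0, 0, 0], "grip": 1}, {"twist": [0, 0, -0.25], "xyz": [0, 0, 0], "grip": 1}]'

```text
clock: 43.2
position: [0.5669, 0.2285, 0.0899]
ee_rot: [1.43, 2.796, 0.002]
force: [0.4, -0.1, 6.0]
width: 0.098
```

```bash
python3 -c "
from h import *
st()"
```

```text
43.2 p [0.5669 0.2285 0.0899] yaw -0.946 F [ 0.4 -0.1  6. ] M [-0.111  0.129 -0.051] w 0.098 j [-0.77  0.59  0.44  1.79 -0.33  0.83  0.46]
```

jog_arm --moves '[{"twist": [0, 0, -0.1], "xyz": [0, 0, 0], "grip": 1}, {"twist": [0, 0, -0.1], "xyz": [0, 0, 0], "grip": 1}, {"twist": [0, 0, -0.1], "xyz": [0, 0, 0], "grip": 1}]'

```text
clock: 43.58
position: [0.567, 0.2285, 0.0899]
ee_rot: [1.406, 2.809, 0.002]
force: [-0.2, -0.4, 5.7]
width: 0.094
```

```bash
python3 -c "
from h import *
st()"
```

```text
43.58 p [0.567  0.2285 0.0899] yaw -0.928 F [-0.2 -0.4  5.7] M [-0.12   0.056 -0.107] w 0.094 j [-0.77  0.59  0.44  1.79 -0.33  0.83  0.47]
```

jog_arm --moves '[{"twist": [0, 0, 0.12], "xyz": [0, 0, 0], "grip": 1}, {"twist": [0, 0, 0.24], "xyz": [0, 0, 0], "grip": 1}, {"twist": [0, 0, 0.24], "xyz": [0, 0, 0], "grip": 1}, {"twist": [0, 0, 0.24], "xyz": [0, 0, 0], "grip": 1}]'

```text
clock: 44.08
position: [0.5669, 0.2286, 0.0899]
ee_rot: [1.463, 2.779, 0.001]
force: [-0.6, -0.8, 5.9]
width: 0.096
```

```bash
python3 -c "
from h import *
st()"
```

```text
44.08 p [0.5669 0.2286 0.0899] yaw -0.969 F [-0.6 -0.8  5.9] M [-0.268  0.062  0.278] w 0.096 j [-0.77  0.59  0.45  1.79 -0.33  0.83  0.44]
```

jog_arm --moves '[{"twist": [0, 0, 0], "xyz": [0, 0, 0], "grip": 1}, {"twist": [0, 0, 0], "xyz": [0, 0, 0], "grip": 1}]'

```text
clock: 44.32
position: [0.5669, 0.2285, 0.0899]
ee_rot: [1.463, 2.779, 0.001]
force: [-0.6, -1.1, 6.3]
width: 0.096
```

```bash
python3 -c "
from h import *
st()"
```

```text
44.33 p [0.5669 0.2285 0.0899] yaw -0.969 F [-0.6 -1.1  6.3] M [-0.197  0.11   0.285] w 0.096 j [-0.77  0.59  0.45  1.79 -0.33  0.83  0.44]
```

jog_arm --moves '[{"twist": [0, 0, 0], "xyz": [0, 0, 0], "grip": 0.3}, {"twist": [0, 0, 0], "xyz": [0, 0, 0], "grip": 0.3}, {"twist": [0, 0, 0], "xyz": [0, 0, -0.5], "grip": 0.3}, {"twist": [0, 0, 0], "xyz": [0, 0, -1.0], "grip": 0.3}, {"twist": [0, 0, 0], "xyz": [0, 0, -1.05], "grip": 0.3}]'

```text
clock: 44.95
position: [0.5676, 0.2287, 0.1542]
ee_rot: [1.462, 2.778, 0.004]
force: [-1.0, -0.0, -0.4]
width: 0.351
```

```bash
python3 -c "
from h import *
st();go(.4796,.2026,.0900,-.95)"
```

```text
44.95 p [0.5676 0.2287 0.1542] yaw -0.969 F [-1.  -0.  -0.4] M [-0.025 -0.026  0.044] w 0.351 j [-0.8   0.52  0.49  1.74 -0.29  0.95  0.4 ]
xyz [ 0.47 -1.46  1.06] twist [ 0.02  0.   -0.11]
```

jog_arm --moves '[{"twist": [0, 0, -0.1], "xyz": [0.24, -0.73, 0], "grip": 0.3}, {"twist": [0, 0, -0.1], "xyz": [0.47, -1.46, 0], "grip": 0.3}, {"twist": [0, 0, -0.1], "xyz": [0.47, -1.46, 0], "grip": 0.3}, {"twist": [0, 0, -0.1], "xyz": [0.47, -1.46, 0], "grip": 0.3}, {"twist": [0, 0, -0.1], "xyz": [0.47, -1.46, 0.2], "grip": 0.3}]'

```text
clock: 45.58
position: [0.4799, 0.2026, 0.1403]
ee_rot: [1.437, 2.792, 0.003]
force: [-0.3, 1.1, 0.0]
width: 0.35
```

jog_arm --moves '[{"twist": [0, 0, 0], "xyz": [0, 0, 0.3], "grip": 0.3}, {"twist": [0, 0, 0], "xyz": [0, 0, 0.6], "grip": 0.3}, {"twist": [0, 0, 0], "xyz": [0, 0, 0.84], "grip": 0.3}, {"twist": [0, 0, 0], "xyz": [0, 0, 0.84], "grip": 1}, {"twist": [0, 0, 0], "xyz": [0, 0, 0.84], "grip": 1}]'

```text
clock: 46.2
position: [0.4787, 0.2019, 0.0901]
ee_rot: [1.438, 2.793, 0.0]
force: [0.5, 0.4, -0.5]
width: 0.184
```

jog_arm --moves '[{"twist": [0, 0, 0], "xyz": [0, 0, 0], "grip": 1}, {"twist": [0, 0, 0], "xyz": [0, 0, 0], "grip": 1}, {"twist": [0, 0, 0], "xyz": [0, 0, 0], "grip": 1}]'

```text
clock: 46.58
position: [0.4793, 0.2025, 0.0905]
ee_rot: [1.437, 2.792, 0.003]
force: [4.6, 2.8, -2.0]
width: 0.097
```

```bash
python3 -c "
from h import *
st()"
```

```text
46.58 p [0.4793 0.2025 0.0905] yaw -0.951 F [ 4.6  2.8 -2. ] M [ 0.524 -1.067 -0.071] w 0.097 j [-0.84  0.47  0.45  2.02 -0.31  0.71  0.43]
```

jog_arm --moves '[{"twist": [0, 0, -0.3], "xyz": [0, 0, 0], "grip": 1}, {"twist": [0, 0, -0.3], "xyz": [0, 0, 0], "grip": 1}, {"twist": [0, 0, -0.3], "xyz": [0, 0, 0], "grip": 1}]'

```text
clock: 46.95
position: [0.4793, 0.2026, 0.0905]
ee_rot: [1.364, 2.829, 0.003]
force: [4.4, 2.6, -0.3]
width: 0.1
```

```bash
python3 -c "
from h import *
st()"
```

```text
46.95 p [0.4793 0.2026 0.0905] yaw -0.899 F [ 4.4  2.6 -0.3] M [ 0.586 -0.97   0.051] w 0.1 j [-0.83  0.47  0.44  2.02 -0.3   0.71  0.47]
```

jog_arm --moves '[{"twist": [0, 0, 0.15], "xyz": [0, 0, 0], "grip": 1}, {"twist": [0, 0, 0.25], "xyz": [0, 0, 0], "grip": 1}, {"twist": [0, 0, 0.25], "xyz": [0, 0, 0], "grip": 1}, {"twist": [0, 0, 0.25], "xyz": [0, 0, 0], "grip": 1}]'

```text
clock: 47.45
position: [0.4793, 0.2027, 0.0905]
ee_rot: [1.424, 2.799, 0.003]
force: [3.9, 2.3, -1.2]
width: 0.098
```

```bash
python3 -c "
from h import *
st()"
```

```text
47.45 p [0.4793 0.2027 0.0905] yaw -0.942 F [ 3.9  2.3 -1.2] M [ 0.61  -1.074  0.264] w 0.098 j [-0.83  0.47  0.45  2.02 -0.3   0.71  0.43]
```

nr reads 0.26 N m, so I'll leave it. fl is the last check.

jog_arm --moves '[{"twist": [0, 0, 0], "xyz": [0, 0, 0], "grip": 0.3}, {"twist": [0, 0, 0], "xyz": [0, 0, 0], "grip": 0.3}, {"twist": [0, 0, 0], "xyz": [0, 0, -0.5], "grip": 0.3}, {"twist": [0, 0, 0], "xyz": [0, 0, -1.0], "grip": 0.3}, {"twist": [0, 0, 0], "xyz": [0, 0, -1.05], "grip": 0.3}]'

```text
clock: 48.08
position: [0.4789, 0.2021, 0.1545]
ee_rot: [1.426, 2.798, 0.003]
force: [-0.0, 0.0, 0.2]
width: 0.346
```

```bash
python3 -c "
from h import *
st();go(.5383,.3163,.0900,-.95)"
```

```text
48.08 p [0.4789 0.2021 0.1545] yaw -0.943 F [-0.   0.   0.2] M [-0.065  0.032 -0.008] w 0.346 j [-0.88  0.38  0.5   1.96 -0.24  0.86  0.37]
xyz [0.96 1.92 1.08] twist [ 0.01 -0.    0.04]
```

jog_arm --moves '[{"twist": [0, 0, 0.04], "xyz": [0.42, 0.85, 0], "grip": 0.3}, {"twist": [0, 0, 0.04], "xyz": [0.84, 1.7, 0], "grip": 0.3}, {"twist": [0, 0, 0.04], "xyz": [0.96, 1.92, 0], "grip": 0.3}, {"twist": [0, 0, 0.04], "xyz": [0.96, 1.92, 0], "grip": 0.3}, {"twist": [0, 0, 0.04], "xyz": [0.96, 1.92, 0.2], "grip": 0.3}]'

```text
clock: 48.7
position: [0.5376, 0.3144, 0.1408]
ee_rot: [1.438, 2.793, -0.0]
force: [-0.3, -0.7, 0.5]
width: 0.35
```

jog_arm --moves '[{"twist": [0, 0, 0], "xyz": [0, 0, 0.3], "grip": 0.3}, {"twist": [0, 0, 0], "xyz": [0, 0, 0.6], "grip": 0.3}, {"twist": [0, 0, 0], "xyz": [0, 0, 0.85], "grip": 0.3}, {"twist": [0, 0, 0], "xyz": [0, 0, 0.85], "grip": 1}, {"twist": [0, 0, 0], "xyz": [0, 0, 0.85], "grip": 1}]'

```text
clock: 49.32
position: [0.5379, 0.3163, 0.0901]
ee_rot: [1.436, 2.794, 0.001]
force: [0.0, 1.0, 0.8]
width: 0.185
```

jog_arm --moves '[{"twist": [0, 0, 0], "xyz": [0, 0, 0], "grip": 1}, {"twist": [0, 0, 0], "xyz": [0, 0, 0], "grip": 1}, {"twist": [0, 0, 0], "xyz": [0, 0, 0], "grip": 1}]'

```text
clock: 49.7
position: [0.5381, 0.3165, 0.0905]
ee_rot: [1.435, 2.794, 0.002]
force: [0.8, -0.0, 3.6]
width: 0.095
```

```bash
python3 -c "
from h import *
st()"
```

```text
49.7 p [0.5381 0.3165 0.0905] yaw -0.949 F [ 0.8 -0.   3.6] M [-0.141  0.013 -0.098] w 0.095 j [-0.91  0.61  0.44  1.76 -0.33  0.85  0.3 ]
```

jog_arm --moves '[{"twist": [0, 0, -0.3], "xyz": [0, 0, 0], "grip": 1}, {"twist": [0, 0, -0.3], "xyz": [0, 0, 0], "grip": 1}, {"twist": [0, 0, -0.3], "xyz": [0, 0, 0], "grip": 1}]'

```text
clock: 50.08
position: [0.538, 0.3165, 0.0906]
ee_rot: [1.363, 2.83, 0.002]
force: [-0.9, -0.8, 5.9]
width: 0.094
```

```bash
python3 -c "
from h import *
st()"
```

```text
50.08 p [0.538  0.3165 0.0906] yaw -0.898 F [-0.9 -0.8  5.9] M [-0.139  0.171 -0.017] w 0.094 j [-0.9   0.61  0.43  1.76 -0.32  0.84  0.35]
```

jog_arm --moves '[{"twist": [0, 0, 0.15], "xyz": [0, 0, 0], "grip": 1}, {"twist": [0, 0, 0.25], "xyz": [0, 0, 0], "grip": 1}, {"twist": [0, 0, 0.25], "xyz": [0, 0, 0], "grip": 1}, {"twist": [0, 0, 0.25], "xyz": [0, 0, 0], "grip": 1}]'

```text
clock: 50.58
position: [0.538, 0.3165, 0.0905]
ee_rot: [1.424, 2.8, 0.001]
force: [0.2, -0.9, 5.2]
width: 0.093
```

```bash
python3 -c "
from h import *
st()"
```

```text
50.58 p [0.538  0.3165 0.0905] yaw -0.941 F [ 0.2 -0.9  5.2] M [-0.136  0.152  0.27 ] w 0.093 j [-0.91  0.61  0.44  1.76 -0.33  0.85  0.31]
```

jog_arm --moves '[{"twist": [0, 0, 0], "xyz": [0, 0, 0], "grip": 0.3}, {"twist": [0, 0, 0], "xyz": [0, 0, 0], "grip": 0.3}, {"twist": [0, 0, 0], "xyz": [0, 0, -0.7], "grip": 0.3}, {"twist": [0, 0, 0], "xyz": [0, 0, -1.5], "grip": 0.3}, {"twist": [0, 0, 0], "xyz": [0, 0, -2.3], "grip": 0.3}]'

```text
clock: 51.2
position: [0.5372, 0.3161, 0.229]
ee_rot: [-1.424, -2.8, 0.001]
force: [0.3, 1.2, -0.3]
width: 0.348
```

```bash
python3 -c "
from h import *
st()
cv2.imwrite('pics/f.png',np.hstack([cv2.resize(arm.get_image('scene')[150:330,190:400],(420,360),interpolation=2),cv2.resize(arm.get_image('wrist'),(373,280))[:280].copy() if 0 else cv2.copyMakeBorder(cv2.resize(arm.get_image('wrist'),(373,280)),0,80,0,0,0)]))"
```

```text
51.2 p [0.5372 0.3161 0.229 ] yaw -0.941 F [ 0.3  1.2 -0.3] M [-0.021 -0.126 -0.03 ] w 0.348 j [-0.96  0.47  0.51  1.62 -0.25  1.12  0.24]
```

View pics/f.png

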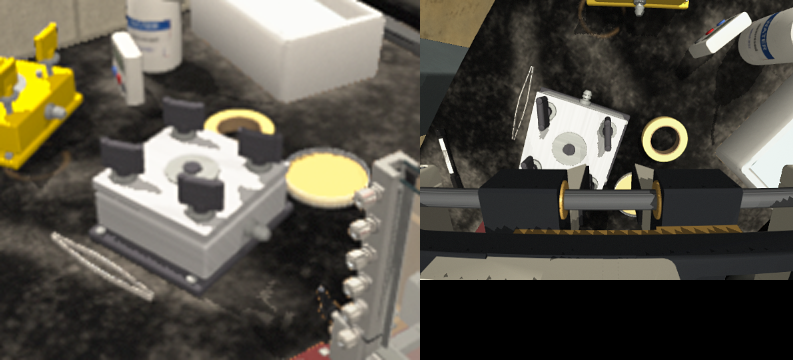

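The cover is down flat on the body with no gap visible and the four wings parallel. The tweezers, petri dish and tape are where they were, and the arm is clear. Handing in.

```bash
python3 -c "
from cell import arm
print(arm.sign_off())"
```

```text
the job is handed in; nothing more can be done
None
```

All four wing screws are snug and the job is handed in at 51 s of the 72 s. Sign-off gives no verdict, so I don't know whether it passed.

**Round one:** I turned nl, fr, nr and fl to about 0.8 rad each.

**Round two:** I tightened nl and fr, then nr and fl, in small turns until the wrist moment climbed. I then regripped each screw once and evened them out.

| Screw | Final angle (from tool yaw, rad) | Moment when tightening (N m) |
|---|---|---|
| nl | about 1.24 | about 0.25 (just before the final easing back) |
| fr | about 1.28 | 0.28 |
| nr | about 1.25 | 0.26 |
| fl | about 1.25 | 0.27 |

By my estimate that is roughly 25–32 N per screw. The force on the cover can't be read directly, so this comes from the moments. In the last pictures the cover sits flat with no visible gap, the loose things are undisturbed, and the arm is clear.

**What disagreed or went wrong:**
- **nl too tight for a while:** nl read 0.41 N m while I rechecked it, above the 0.2–0.3 snug range. I backed it off; I don't think it passed 60 N, but I couldn't confirm that.
- **nl left on the loosening side:** I wrote one nl step wrongly, so it was left after a slight backward turn. Its load is judged from both directions of turning.
- **fr too tight for a while:** fr read 0.36 N m during its recheck. I backed it off and brought it up again.
- **Noise:** the moment readings scatter by about 0.03 N m.
- **Refused move:** one early move was refused for missing keys; nothing moved.

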